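Seat two glass samples on a light-box viewer and hold its spring shutter open at the mark

ROBOT

A 7-joint arm with a two-finger parallel gripper is mounted at the origin on a cart in front of the work surface, level with it; the furniture and walls round the work are solid. World frame = base frame: x ahead of the robot, y to its left, z up, the work surface at z = 0. Lengths are in m, angles in rad, forces in N, time in s.
With the tool pointing down it reaches from about 0.425 to 0.875 m from the base axis. Payload 8.4 kg.
Tool frame: the origin (TCP) lies at the very end of the fingers, on their centre line; the grasp point (between the pads) lies 19 mm behind it; z points along the fingers, x is the direction in which the jaws open and shut, and the axes are right-handed (so a half turn about z gives the same grasp; the last joint's range is limited). The gripper opens to 85 mm and grips with 20 to 120 N. Pads are 22 mm wide; open, the fingers measure 114 mm over their backs; the gripper's body (76 mm by 85 mm) begins 54 mm behind the grasp point. The pads swing forward as they close: fully open they stand 13 mm farther back than shut.
Start: joints at [-1.26, 0.333, 0.04, 1.465, -0.013, 1.343, -0.059], TCP at [0.259, 0.596, 0.231] pointing down, gripper open.
Joint ranges: [-2.58, 2.58], [-0.38, 2.09], [-1.3, 1.39], [0.25, 2.4], [-1.5, 4.64], [0.08, 2.09], [-2.65, 2.65]. Speed limits (rad/s): [2.22, 2.22, 2.79, 2.79, 3.14, 3.14, 3.14].

INTERFACE

Orientations are given as a unit quaternion [x, y, z, w].
In Python, from plant import r, optics, workorder gives the robot as it stands.
- The arm moves only by the shell command python3 -m pendant 'ROWS' [OPENING] [FORCE]. ROWS is JSON, a list of rows, each a list of 6 numbers: the shift along the tool's x, y, z in units of 25 mm (1.0 is 25 mm), then the turn, a rotation vector about the tool's x, y, z in degrees. A call has 1 to 12 rows; each row is the pose to reach, as a shift and turn from the pose measured when the call began, along the tool's axes at that moment; what a row does not reach only later rows make up. A row lasts 1/10 s, in which the tool goes at most 50 mm and 8.59 degrees, less where a joint would pass 70% of its speed; a pose out of reach is approached as far as the arm can. A call with a gripper value outside its range is refused whole. OPENING is the opening, from 0 (shut) to 1 (fully open), set as the call begins (- or left out, the last holds). The fingers move at their own pace and stop on an object; FORCE is the grip in N (left out, the last holds). Time passes only in rows, so rows that repeat a pose let the fingers close. It gives the time, the measured TCP pose, the force and the opening at its end, in the units of the state.
- r.get_state(): the state, without advancing time (a new reading comes with each control period).
- optics.grab_frame(name): name is "side" or "top" or "wrist"; returns the picture (420x560x3 uint8, blue, green, red); there is no depth.
- optics.camera_model(name): a dict with "fx", "fy", "cx", "cy" (pixels), "rvec" (rotation vector, rad) and "tvec" (3), from world to camera coordinates, as OpenCV has them. Camera axes: x right, y down, z forward; pixel columns grow to the right and rows downward; lengths in m; the calibration is good to about 2 mm. A picture is of the moment at which its call begins: read the wrist's pose just before it. camera_model takes no time and is no camera call; for the wrist camera it gives the pose at the moment of the call.
- workorder.finish_job(): hands the job in, once; it reports no verdict.
The state is a dict: "time_s": time; "qpos": joint angles; "dq": joint speeds; "joint_torque": joint torques, N m; "tool_pos": TCP position; "eef_rot": TCP orientation; "ft_force": force on the tool from outside, world axes, zero at the start; "torque": the same for the moment, N m; "finger_gap": finger opening in m.
Only numpy, scipy, OpenCV 4.12 (cv2) and the standard library are available. Lean on these libraries where they do the work, as an engineer would, in place of code of your own. Each camera call takes 0.05 s, during which the arm holds its last target.

TASK

Stand the wide screw-lid jar upright in the seat ring with the wide bore and the slim stoppered bottle upright in the ring with the narrow bore, and let go of them. Only then pull the viewer's spring-return shutter out by its knob until its pointer is level with the index rider on the rail, so that light falls through both samples, and finish still holding it there: do not let go of the knob at the end, because it springs shut. Leave the cup, the dish and the badger brush where they are.

Things in the scene. Friction and masses are not known exactly. Their poses are not given: they have to be found in the camera images.
- jar_centre (a point): centre (36 mm above its underside) of the wide jar: round, 63 mm in diameter and 72 mm tall, clear body with contents and a screw lid, upright and loose, about 0.16 kg (varies); the body is straight-sided up to 55 mm above the underside and is gripped there; z axis up
- bottle_centre (a point): centre (40.5 mm above its underside) of the slim stoppered glass bottle: round, upright and loose, 81 mm tall, belly 47 mm in diameter up to the shoulder, about 0.11 kg (varies); the round stopper and neck, up to 27 mm in diameter, stand 58 to 81 mm above the underside and are easiest to grip at about 68 mm; z axis up
- wide_seat_floor (a point): centre of the floor of the wide seat ring: grey collar, 88 mm outside, bore 70 mm (74 mm in its top 4 mm), 12 mm high; takes the jar. It lies on the viewer's deck, 20 mm above the work surface; the two rings may be either way round. z axis up
- narrow_seat_floor (a point): centre of the floor of the narrow seat ring: grey collar, 88 mm outside, bore 54 mm (58 mm in its top 4 mm), 12 mm high; takes the bottle. On the same deck, 120 mm from the other ring, centre to centre. z axis up
- viewer_centre (a point): middle between the two seats on the deck of the viewer, a fixed low frame 135 mm deep and 234 mm wide whose deck is 20 mm above the work surface; its x axis points from the shutter's knob towards the frame (the shutter is pulled out towards -x), its y axis from one seat to the other, z up
- shutter_knob (a point): grip point, 48 mm above the work surface, of the black upright pull knob of the shutter: round, 20 mm in diameter, from 26 to 66 mm above the surface, 58 mm in front of the frame when shut; it moves along the viewer's -x with the shutter. The tongue under it and the rail beside it are lower than 25 mm
- shutter (a joint): travel of the shutter in m along the viewer's -x: 0 shut, 0.075 fully out; a spring pulls it shut with about 5 N at 0 and 100 N/m more as it comes out (about 10 N at the mark), so it shuts when let go
- pointer_tip (a point): tip of the shutter's pointer, a thin steel bar that sticks out 47 mm to the viewer's +y from the knob's foot; it moves with the shutter, 14 mm above the surface
- rider_mark (a point): the mark: inner end of the rib across the small steel index rider, fixed for the run on the rail to the viewer's +y of the knob, 14 mm above the surface; its axes are the viewer's. The pointer is level with it when their positions along the viewer's x agree; from shut the pointer must travel 36 to 54 mm
- cup: white mixing cup, 71 mm wide, 56 mm tall, a bystander; origin at the centre of its underside
- dish: round porcelain dish, 79 mm wide, 18 mm tall, a bystander; origin at the centre of its underside
- brush: badger brush lying flat, 36 x 189 x 39 mm, long axis its y, a bystander; origin at the centre of its underside
There are look-alikes about, which are no part of the job. Leave any blue, green or turquoise look-alike of the part that bears bottle_centre alone.

How it is judged:
On the way, in this order (a step that is already met when the one before it is completed fails the run):
1. the jar stands in the wide ring and the bottle in the narrow ring, both let go, the shutter still shut (horizontal distance between jar_centre and wide_seat_floor below 0.006 m and z of jar_centre in the frame of wide_seat_floor below 0.04 m and angle between each of jar_centre, bottle_centre's own z axis and vertical below 0.1 rad and horizontal distance between bottle_centre and narrow_seat_floor below 0.006 m and z of bottle_centre in the frame of narrow_seat_floor below 0.0445 m and contact force between each of jar, bottle and the arm below 0.05 N and contact force between each of jar, bottle and the fingers below 0.05 N and value of joint shutter below 0.01 m), for 0.2 s.
2. the shutter is held out by the gripper with its pointer level with the rider (x of pointer_tip in the frame of rider_mark between -0.004 and 0.004 m and contact force between the fingers and shutter above 2 N), for 0.3 s.
At the end, for the whole second after the job is handed in: Jar on the floor of the wide ring, bottle on that of the narrow one: centred within 6 mm, under 4 mm above the floor, tilt under 0.1 rad, untouched by the robot. The fingers still hold the shutter (over 2 N), at rest, its pointer within 4 mm of the rider's mark along the viewer's x (all of step 2 and horizontal distance between jar_centre and wide_seat_floor below 0.006 m and z of jar_centre in the frame of wide_seat_floor below 0.04 m and angle between each of jar_centre, bottle_centre's own z axis and vertical below 0.1 rad and horizontal distance between bottle_centre and narrow_seat_floor below 0.006 m and z of bottle_centre in the frame of narrow_seat_floor below 0.0445 m and contact force between each of jar, bottle and the arm below 0.05 N and contact force between each of jar, bottle and the fingers below 0.05 N and velocity of joint shutter between -0.01 and 0.01 m/s); the arm keeps its last pose, push and grip.
It fails at once if the shutter is pulled out before both containers stand in their rings (value of joint shutter above 0.015 m and not (horizontal distance between jar_centre and wide_seat_floor below 0.006 m and z of jar_centre in the frame of wide_seat_floor below 0.04 m and angle between each of jar_centre, bottle_centre's own z axis and vertical below 0.1 rad and horizontal distance between bottle_centre and narrow_seat_floor below 0.006 m and z of bottle_centre in the frame of narrow_seat_floor below 0.0445 m)).
It fails at once if the cup is disturbed (moved over 25 mm) (distance of cup from where it was at the start of the episode above 0.025 m).
It fails at once if the dish is disturbed (moved over 25 mm) (distance of dish from where it was at the start of the episode above 0.025 m).
It fails at once if the brush is disturbed (moved over 25 mm) (distance of brush from where it was at the start of the episode above 0.025 m).
It also fails if it takes over 59 s, if anything falls off the work surface, if the arm or the gripper's body presses on something with over 40 N, if the wrist force passes 120 N, or if a joint passes its speed limit or range.

## Working session

There is one attempt and no reset: what is moved stays moved. The work goes in short steps, Python scripts to look and compute and a shell command to move; the robot and the scene stay as the last step left them, time stands still between calls to the robot, and variables do not carry over. Pictures are saved under pics/ and viewed, and the job is handed in when it is done.

```bash
ls; mkdir -p pics
python3 - <<'E'
from plant import r, optics, workorder
import cv2
s=r.get_state()
for k in s: print(k,s[k])
for n in ("side","top","wrist"):
    print(n,optics.camera_model(n))
    cv2.imwrite(f"pics/{n}0.png",optics.grab_frame(n))
E
```

```text
pics
time_s 0.0
qpos [-1.26018284  0.33393119  0.03988133  1.46626375 -0.01342754  1.34328402
 -0.05850424]
dq [-1.35830945e-04  6.87099131e-04  3.18661513e-04 -4.08937639e-04
  9.25780704e-05 -3.11914011e-04 -1.27788456e-03]
joint_torque [ 1.13218088e-03 -6.58545685e+01  1.36643026e+00 -4.05567849e+01
  1.68578094e-02  1.19968652e-02  1.88287163e-05]
tool_pos [0.25882763 0.5957568  0.23041192]
eef_rot [ 8.36202487e-01  5.48420227e-01 -6.52687447e-04  4.79827075e-04]
ft_force [0.24492005 0.4629106  0.88617693]
torque [-0.01825461  0.00096516  0.00854035]
finger_gap 0.08543986524657467
side {'fx': 384.07856347895773, 'fy': 384.07856347895773, 'cx': 273.8411153175644, 'cy': 208.56066174554437, 'rvec': array([ 0.12407243, -2.70177345,  1.52706319]), 'tvec': array([0.56055512, 0.08918668, 1.01035289])}
top {'fx': 483.29002899751833, 'fy': 483.29002899751833, 'cx': 274.6222236598203, 'cy': 212.71553681053166, 'rvec': array([ 2.13112622, -2.11449348,  0.20182569]), 'tvec': array([0.02609156, 0.56025407, 1.42429741])}
wrist {'fx': 315.2184504466218, 'fy': 315.2184504466218, 'cx': 274.460322613556, 'cy': 205.64569605792337, 'rvec': array([-2.39976221, -1.57542864, -0.24342956]), 'tvec': array([-0.649974  , -0.03989618,  0.38057903])}
```

View pics/top0.png

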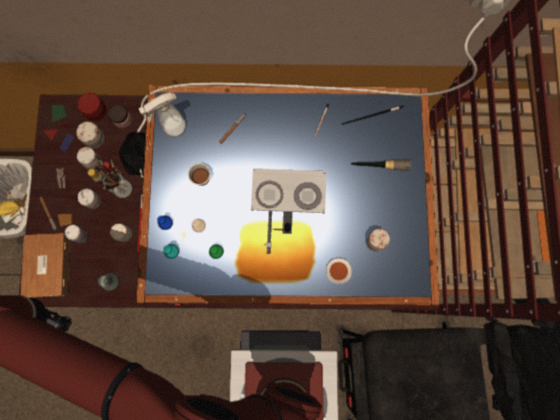

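View pics/side0.png

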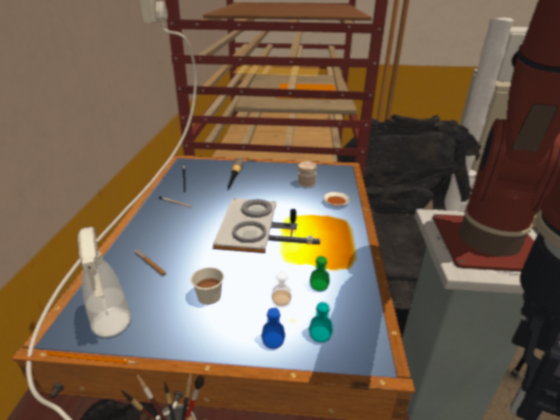

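View pics/wrist0.png

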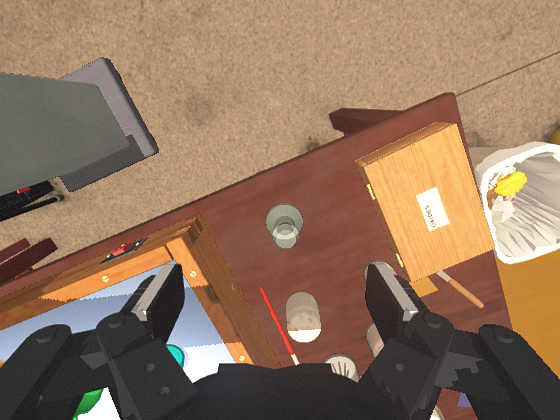

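The top view has up as +x and left as +y. The frame is at (288,190), the rings at (269,195) and (308,196), the knob at about (288,220), and the rail at (269,235). The clear bottle is at (199,225), the jar at about (378,239), the dish at (339,270), the cup at (200,175) and the brush at (395,165). I'll zoom in for precision.

```bash
cat > h.py <<'E'
import numpy as np, cv2
from plant import r, optics
def cam(n,m=None):
    m=m or optics.camera_model(n)
    R,_=cv2.Rodrigues(m["rvec"]);K=np.array([[m["fx"],0,m["cx"]],[0,m["fy"],m["cy"]],[0,0,1]])
    return K,R,np.asarray(m["tvec"])
def ray(n,u,v,z,m=None):
    K,R,t=cam(n,m); c=-R.T@t; d=R.T@np.linalg.inv(K)@np.array([u,v,1.]); return c+d*(z-c[2])/d[2]
def proj(n,p,m=None):
    K,R,t=cam(n,m); q=K@(R@np.asarray(p,float)+t); return q[:2]/q[2]
E
python3 - <<'E'
import cv2
t=cv2.imread("pics/top0.png")
c=t[155:290,150:410]; c=cv2.resize(c,None,fx=3,fy=3,interpolation=cv2.INTER_CUBIC); cv2.imwrite("pics/topz.png",c)
c=t[160:260,240:340]; c=cv2.resize(c,None,fx=6,fy=6,interpolation=cv2.INTER_CUBIC); cv2.imwrite("pics/topv.png",c)
s=cv2.imread("pics/side0.png")
c=s[150:350,190:370]; c=cv2.resize(c,None,fx=3,fy=3,interpolation=cv2.INTER_CUBIC); cv2.imwrite("pics/sidez.png",c)
E
```

```text
(no output)
```

View pics/topz.png

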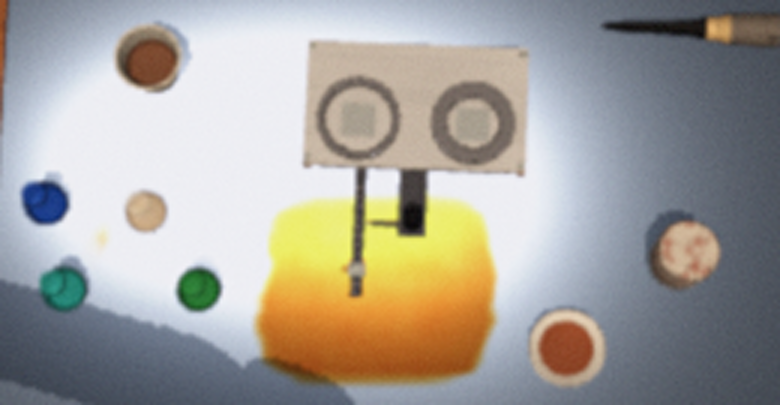

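View pics/topv.png

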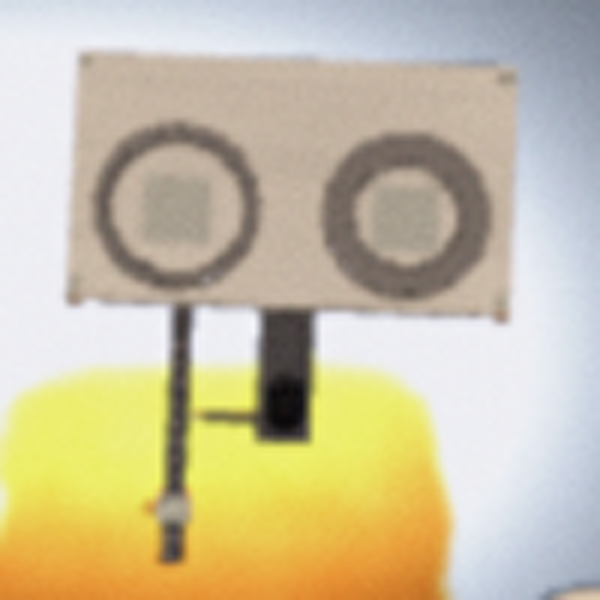

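View pics/sidez.png

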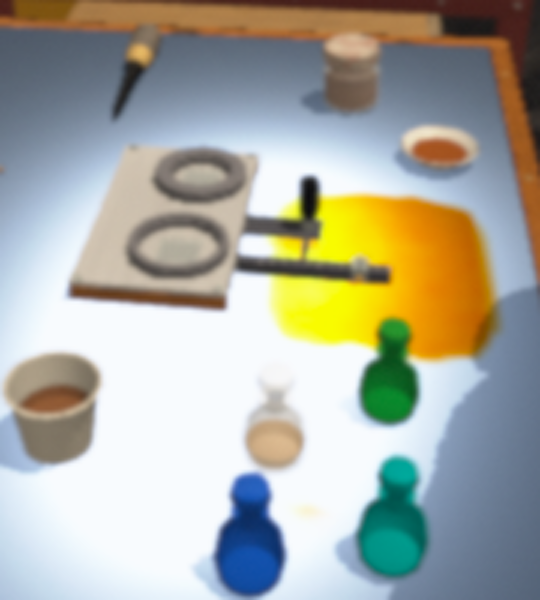

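Run:
```python
from h import *
t=cv2.imread("pics/top0.png")
f=lambda x,o,k:(x+.5)/k-.5+o
def P(n,u,v,z): 
    p=ray(n,u,v,z); print(n,round(u,1),round(v,1),np.round(p,4)); return p
# rings by dark threshold
g=cv2.cvtColor(cv2.resize(t[160:260,240:340],None,fx=6,fy=6,interpolation=cv2.INTER_CUBIC),cv2.COLOR_BGR2GRAY)
m=((g<150)&(g>60)).astype(np.uint8)
m[300:]=0
cs,h=cv2.findContours(m,cv2.RETR_CCOMP,cv2.CHAIN_APPROX_NONE)
for c in cs:
    if cv2.contourArea(c)>3000:
        e=cv2.fitEllipse(c); print("ell",np.round(e[0],1),np.round(e[1],1))
        P("top",f(e[0][0],240,6),f(e[0][1],160,6),.032)
print("knob top, pointer tip, rider")
K=P("top",f(287,240,6),f(398,160,6),.066)
P("top",f(199,240,6),f(415,160,6),.014)
P("top",f(172,240,6),f(510,160,6),.014)
print("frame corners")
for x,y in((83,56),(515,70),(503,317),(72,299)): P("top",f(x,240,6),f(y,160,6),.02)
print("jar lid, bottle")
P("top",f(686,150,3),f(251,155,3),.072)
P("top",f(146,150,3),f(211,155,3),.03)
P("top",f(566,150,3),f(348,155,3),.018)
P("top",f(150,150,3),f(52,155,3),.056)
s="side"
P(s,f(276,190,3),f(372,150,3),.081)
P(s,f(275,190,3),f(450,150,3),.0)
P(s,f(352,190,3),f(46,150,3),.072)
P(s,f(310,190,3),f(182,150,3),.066)
```

```text
ell [405.7 215.8] [168.1 170.3]
top 307.2 195.5 [ 0.6194 -0.0708  0.032 ]
ell [405.4 216.1] [93.9 99.5]
top 307.2 195.6 [ 0.6193 -0.0707  0.032 ]
ell [176.6 206.4] [168.3 168.8]
top 269.0 194.0 [0.6235 0.0485 0.032 ]
ell [177.2 207.7] [125.2 129.5]
top 269.1 194.2 [0.6228 0.0481 0.032 ]
knob top, pointer tip, rider
top 287.4 225.9 [ 0.5174 -0.0084  0.066 ]
top 272.8 228.8 [0.5165 0.0359 0.014 ]
top 268.2 244.6 [0.4668 0.0495 0.014 ]
frame corners
top 253.4 168.9 [0.7076 0.099  0.02  ]
top 325.4 171.2 [ 0.7018 -0.13    0.02  ]
top 323.4 212.4 [ 0.5685 -0.1221  0.02  ]
top 251.6 209.4 [0.5763 0.1027 0.02  ]
jar lid, bottle
top 378.3 238.3 [ 0.481  -0.2799  0.072 ]
top 198.3 225.0 [0.5239 0.2659 0.03  ]
top 338.3 270.7 [ 0.3877 -0.1659  0.018 ]
top 199.7 172.0 [0.6861 0.2638 0.056 ]
side 281.7 273.7 [0.5239 0.2702 0.081 ]
side 281.3 299.7 [0.5238 0.2604 0.    ]
side 307.0 165.0 [ 0.4798 -0.2803  0.072 ]
side 293.0 210.3 [ 0.5127 -0.0026  0.066 ]
```

The wide ring is at about (0.623, 0.048) and the narrow one at (0.619, -0.071). They are 119 mm apart against a nominal 120, so that checks out. The bottle is at about (0.524, 0.267) and the jar at (0.480, -0.280), and both views agree on each. First I'll move over the bottle with the jaws along world x.

```bash
cat >> h.py <<'E'
from scipy.spatial.transform import Rotation as Ro
def row(x,y,z,yaw=0.,s=None):
    "row for TCP at x,y,z, pointing down, tool x at yaw deg (world)"
    s=s or r.get_state(); R0=Ro.from_quat(s["eef_rot"]); 
    a=np.radians(yaw); T=Ro.from_matrix(np.array([[np.cos(a),np.sin(a),0],[np.sin(a),-np.cos(a),0],[0,0,-1]]))
    d=R0.inv().apply(np.array([x,y,z])-s["tool_pos"])/0.025
    v=(R0.inv()*T).as_rotvec(degrees=True)
    print("row",np.round(d,3),np.round(v,2))
E
python3 -c "
from h import *
row(.524,.267,.17,0); row(.524,.267,.17,180)"
```

```text
row [-7.836 14.968  2.436] [5.000e-02 6.000e-02 6.652e+01]
row [-7.836 14.968  2.436] [-7.0000e-02  5.0000e-02 -1.1348e+02]
```

```bash
python3 -m pendant '[[-7.84,14.97,2.44,0,0,66.5],[-7.84,14.97,2.44,0,0,66.5],[-7.84,14.97,2.44,0,0,66.5],[-7.84,14.97,2.44,0,0,66.5],[-7.84,14.97,2.44,0,0,66.5],[-7.84,14.97,2.44,0,0,66.5],[-7.84,14.97,2.44,0,0,66.5],[-7.84,14.97,2.44,0,0,66.5],[-7.84,14.97,2.44,0,0,66.5],[-7.84,14.97,2.44,0,0,66.5],[-7.84,14.97,2.44,0,0,66.5],[-7.84,14.97,2.44,0,0,66.5]]' 1 40
python3 - <<'E'
from h import *
import json
m=optics.camera_model("wrist"); im=optics.grab_frame("wrist"); cv2.imwrite("pics/w1.png",im)
import pickle; pickle.dump(m,open("w1.pkl","wb"))
print(r.get_state()["tool_pos"], proj("wrist",[.524,.267,.081],m))
row(.524,.267,.17,0)
E
```

```text
time_s: 1.35
tool_pos: [0.5232, 0.2683, 0.1698]
eef_rot: [1.0, 0.001, -0.0, 0.0]
ft_force: [-0.1, 0.3, 0.5]
finger_gap: 0.0853
[0.52312658 0.26842216 0.16989768] [275.55226015 213.17123354]
row [ 0.035  0.057 -0.004] [0.04 0.05 0.16]
```

View pics/w1.png

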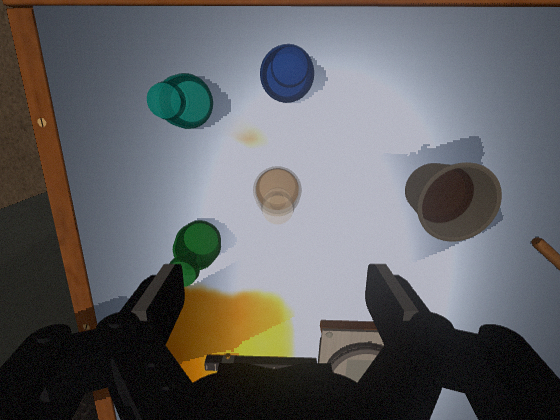

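The bottle is seen clear, with its stopper at about (278,208) and its belly at about (277,189). The green look-alike at (195,250) stands well off. I'll refine the position from these.

Run:
```python
from h import *
import pickle
m=pickle.load(open("w1.pkl","rb"))
im=cv2.imread("pics/w1.png"); c=cv2.resize(im[155:235,240:320],None,fx=7,fy=7,interpolation=cv2.INTER_CUBIC); cv2.imwrite("pics/w1z.png",c)
print(ray("wrist",278,208,.075,m),ray("wrist",277,189,.025,m))
```

```text
[0.52594211 0.26925145 0.075     ] [0.52544494 0.27154166 0.025     ]
```

View pics/w1z.png

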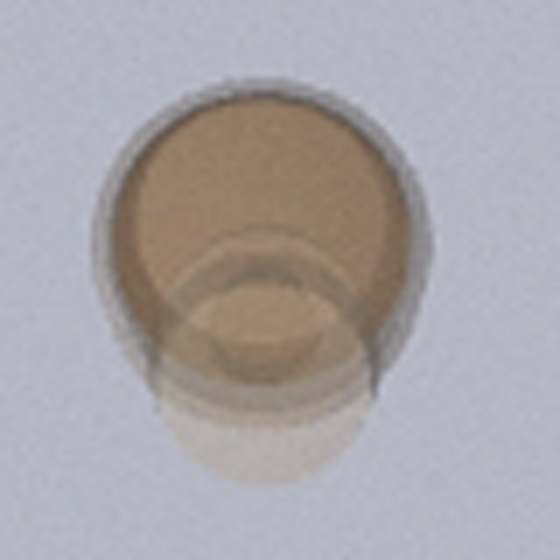

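```bash
python3 -m pendant '[[0.09,0.02,1.5,0,0,0],[0.09,0.02,3,0,0,0],[0.09,0.02,4.0,0,0,0],[0.09,0.02,4.83,0,0,0],[0.09,0.02,4.83,0,0,0],[0.09,0.02,4.83,0,0,0]]' 0.8 
python3 -m pendant '[[0,0,0,0,0,0],[0,0,0,0,0,0],[0,0,0,0,0,0],[0,0,0,0,0,0],[0,0,0,0,0,0],[0,0,0,0,0,0],[0,0,0,0,0,0]]' 0 30
python3 - <<'E'
from h import *
cv2.imwrite("pics/s2.png",cv2.resize(optics.grab_frame("side")[200:360,200:400],None,fx=4,fy=4)[:600])
row(.6193,-.0707,.049,0)
E
```

```text
time_s: 2.0
tool_pos: [0.525, 0.2688, 0.0496]
eef_rot: [1.0, 0.002, -0.0, 0.0]
ft_force: [0.3, -0.7, 0.3]
finger_gap: 0.0682
time_s: 2.7
tool_pos: [0.5256, 0.2693, 0.0509]
eef_rot: [1.0, 0.002, 0.0, -0.0]
ft_force: [-1.4, 1.0, 6.2]
finger_gap: 0.0256
row [ 3.692 13.618  0.066] [-0.05 -0.02  0.25]
```

View pics/s2.png

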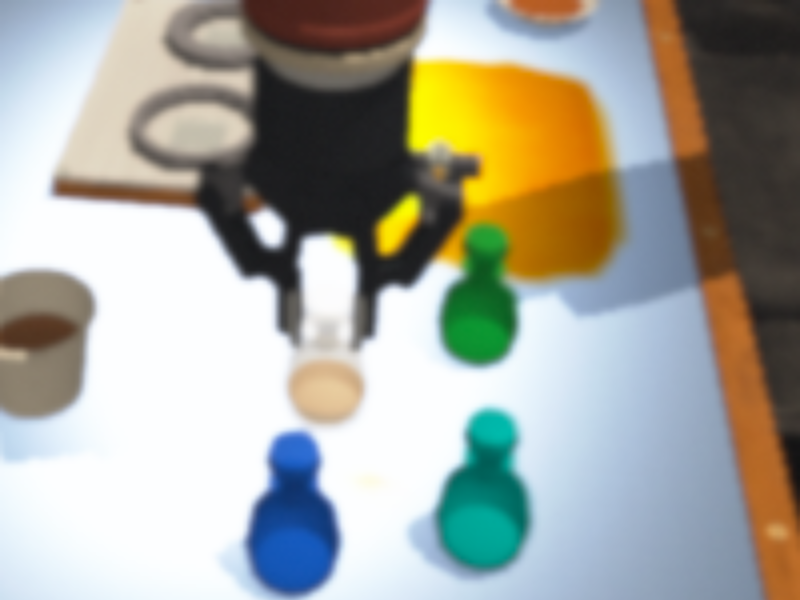

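The bottle is held by its neck between the pads with a 25.6 mm gap. Lifting it straight up to check the grip.

```bash
python3 -m pendant '[[0,0,-1,0,0,0],[0,0,-2,0,0,0],[0,0,-3,0,0,0],[0,0,-4,0,0,0],[0,0,-4.4,0,0,0],[0,0,-4.4,0,0,0]]'
python3 - <<'E'
from h import *
cv2.imwrite("pics/s3.png",cv2.resize(optics.grab_frame("side")[150:310,200:400],None,fx=4,fy=4)[:600])
row(.6193,-.0707,.16,-1.9)
E
```

```text
time_s: 3.35
tool_pos: [0.5262, 0.2696, 0.1623]
eef_rot: [1.0, 0.002, 0.001, -0.001]
ft_force: [0.4, 0.3, -1.4]
finger_gap: 0.0253
row [ 3.692 13.616  0.016] [-0.07 -0.04  2.15]
```

View pics/s3.png

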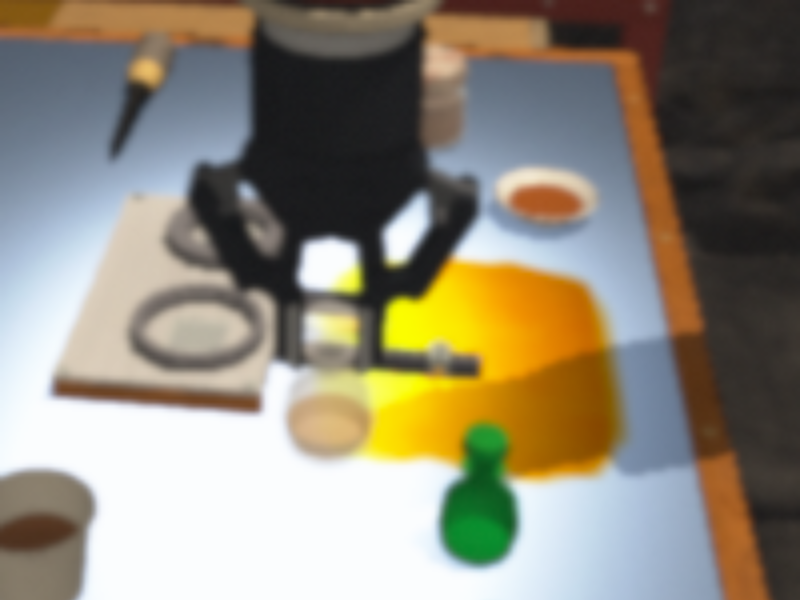

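The bottle is lifted upright and there is nothing in the way. Carrying it over the narrow ring.

```bash
python3 -m pendant '[[0.5,1.8,0,0,0,0.5],[1,3.6,0,0,0,1],[1.5,5.4,0,0,0,1.5],[2,7.2,0,0,0,2],[2.4,9,0,0,0,2.1],[2.9,10.8,0,0,0,2.1],[3.4,12.4,0,0,0,2.1],[3.69,13.3,0,0,0,2.1],[3.69,13.62,0,0,0,2.1],[3.69,13.62,0,0,0,2.1],[3.69,13.62,0,0,0,2.1],[3.69,13.62,0,0,0,2.1]]'
python3 - <<'E'
from h import *
import pickle
m=optics.camera_model("wrist"); im=optics.grab_frame("wrist"); cv2.imwrite("pics/w4.png",im); pickle.dump(m,open("w4.pkl","wb"))
cv2.imwrite("pics/s4.png",cv2.resize(optics.grab_frame("side")[130:270,190:350],None,fx=4,fy=4)[:600])
cv2.imwrite("pics/t4.png",cv2.resize(optics.grab_frame("top")[140:280,220:360],None,fx=4,fy=4)[:600])
row(.6193,-.0707,.16,-1.9)
E
```

```text
time_s: 4.6
tool_pos: [0.619, -0.0686, 0.1599]
eef_rot: [1.0, -0.015, -0.0, -0.001]
ft_force: [0.4, -0.3, -0.5]
finger_gap: 0.0252
row [0.005 0.05  0.015] [-0.1  -0.04  0.15]
```

View pics/w4.png

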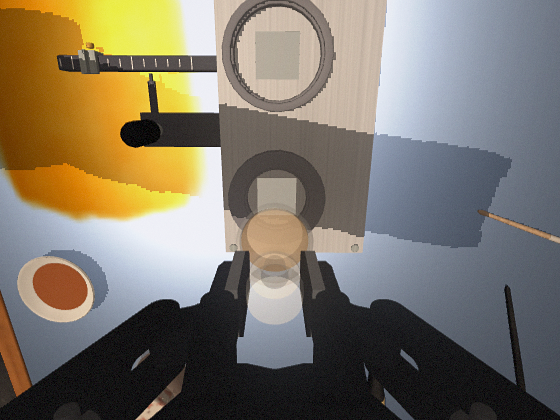

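View pics/s4.png

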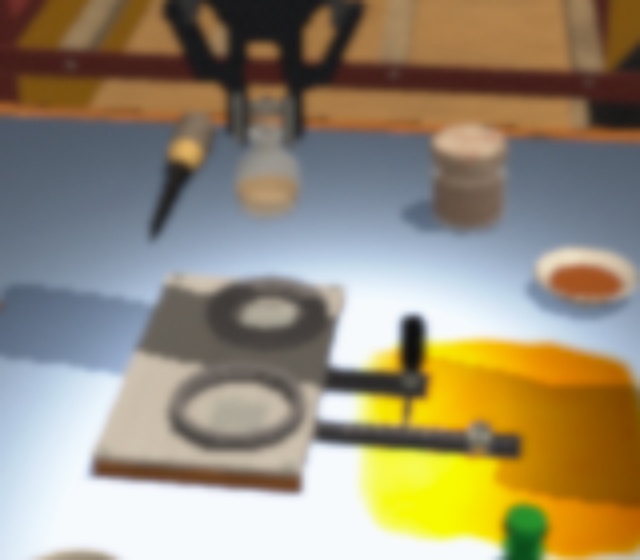

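View pics/t4.png

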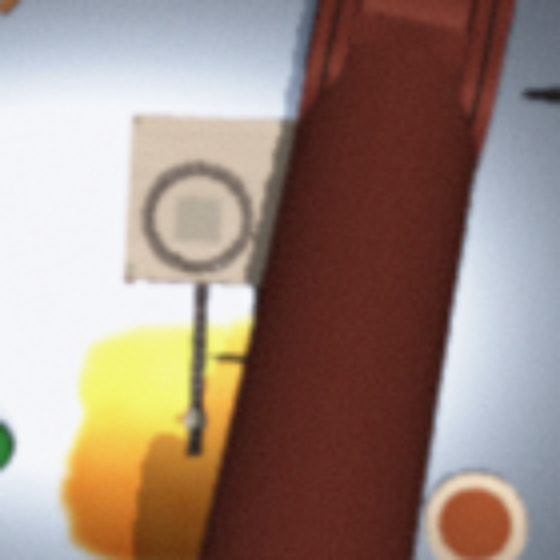

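The wrist view shows the narrow ring at about (277,195), the wide ring at (277,53), the held bottle's belly at (275,238) and its stopper at (275,297). The rider is at (90,58) and the pointer tip at (151,75). Measuring these more finely.

Run:
```python
from h import *
im=cv2.imread("pics/w4.png")
cv2.imwrite("pics/w4a.png",cv2.resize(im[140:340,200:350],None,fx=4,fy=4,interpolation=cv2.INTER_CUBIC)[:600])
cv2.imwrite("pics/w4b.png",cv2.resize(im[0:150,50:230],None,fx=4,fy=4,interpolation=cv2.INTER_CUBIC)[:600])
```

```text
(no output)
```

View pics/w4a.png

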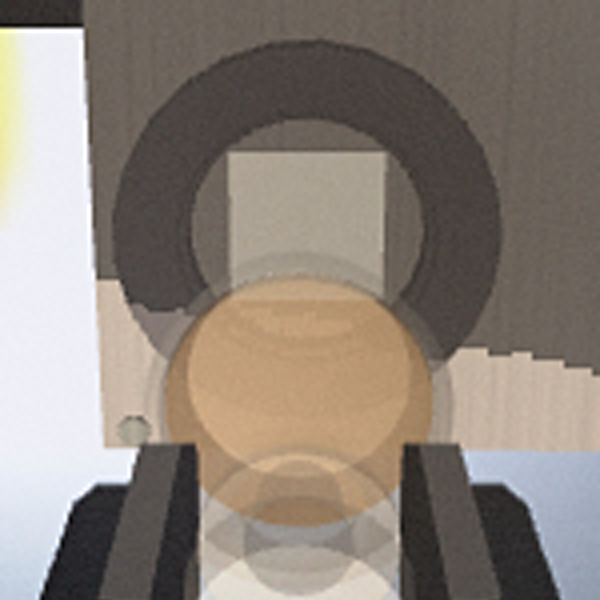

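View pics/w4b.png

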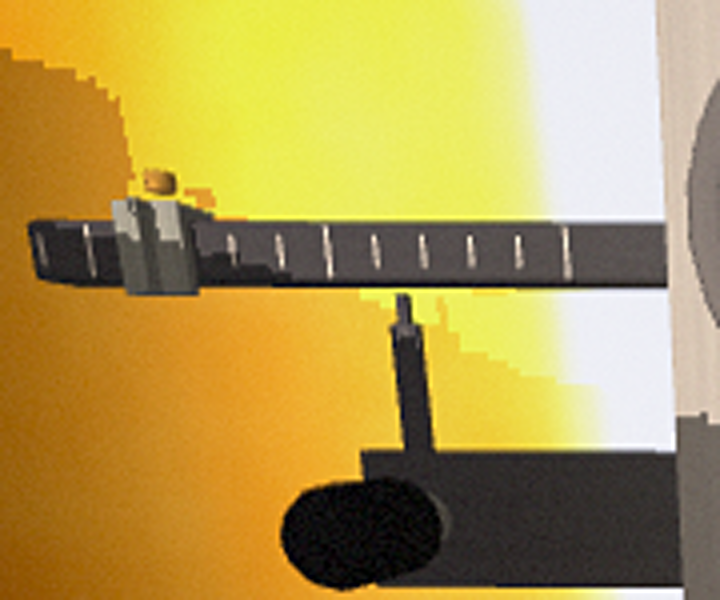

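Run:
```python
from h import *
import pickle
m=pickle.load(open("w4.pkl","rb"))
W=lambda u,v,z:np.round(ray("wrist",u,v,z,m),4)
q=lambda x,y,ox,oy:((x+.5)/4-.5+ox,(y+.5)/4-.5+oy)
print("ring c",W(*q(307,230,200,140),.032)," by edges",W(*q(113,228,200,140),.032),W(*q(501,228,200,140),.032),W(*q(307,40,200,140),.032))
print("pupil square",W(*q(307,230,200,140),.02))
for z in(.125,.135,.145): print("belly",W(*q(299,405,200,140),z),W(*q(146,405,200,140),z),W(*q(452,405,200,140),z))
print("stopper",W(274.5,297,.185))
im=cv2.imread("pics/w4.png");g=cv2.cvtColor(im,cv2.COLOR_BGR2GRAY)
print("wide ring edges",W(222,53,.032),W(333,53,.032),W(277,111,.032))
print("ptr",W(*q(403,298,50,0),.014),"rider",W(*q(160,290,50,0),.014),W(*q(126,290,50,0),.014),W(*q(197,290,50,0),.014))
print("ticks",W(*q(567,255,50,0),.0135),W(*q(233,250,50,0),.0135))
a=W(*q(104,447,200,140),.02); print("corner",a)
```

```text
ring c [ 0.6207 -0.0681  0.032 ]  by edges [ 0.5774 -0.0663  0.032 ] [ 0.664  -0.0689  0.032 ] [ 0.6219 -0.0259  0.032 ]
pupil square [ 0.6207 -0.0715  0.02  ]
belly [ 0.619 -0.069  0.125] [ 0.5955 -0.0683  0.125 ] [ 0.6424 -0.0696  0.125 ]
belly [ 0.6191 -0.0645  0.135 ] [ 0.597  -0.0638  0.135 ] [ 0.6412 -0.0651  0.135 ]
belly [ 0.6193 -0.06    0.145 ] [ 0.5985 -0.0594  0.145 ] [ 0.6401 -0.0606  0.145 ]
stopper [ 0.6191 -0.0685  0.185 ]
wide ring edges [0.5815 0.0502 0.032 ] [0.6681 0.0476 0.032 ] [0.6232 0.0056 0.032 ]
ptr [0.5168 0.0384 0.014 ] rider [0.4656 0.0414 0.014 ] [0.4584 0.0416 0.014 ] [0.4735 0.0412 0.014 ]
ticks [0.5524 0.0457 0.0135] [0.4823 0.0488 0.0135]
corner [ 0.5691 -0.1258  0.02  ]
```

By the wrist camera the ring is at (0.6207,-0.070) against (0.6193,-0.0707) from the top camera. The bottle hangs centred under the TCP. Its belly comes out 46.9 mm wide at the height I assumed, as it should. I'll lower it at (0.620,-0.070).

```bash
python3 -m pendant '[[0.04,0.06,0.8,0,0,0],[0.04,0.06,1.6,0,0,0],[0.04,0.06,2.1,0,0,0],[0.04,0.06,2.6,0,0,0],[0.04,0.06,2.9,0,0,0],[0.04,0.06,3.2,0,0,0],[0.04,0.06,3.4,0,0,0],[0.04,0.06,3.5,0,0,0],[0.04,0.06,3.54,0,0,0],[0.04,0.06,3.54,0,0,0]]'
python3 - <<'E'
from h import *
cv2.imwrite("pics/s5.png",cv2.resize(optics.grab_frame("side")[130:270,190:350],None,fx=4,fy=4)[:600])
print(r.get_state()["ft_force"])
E
```

```text
time_s: 5.75
tool_pos: [0.6204, -0.0708, 0.0721]
eef_rot: [1.0, -0.015, 0.001, -0.001]
ft_force: [0.3, -0.3, -0.6]
finger_gap: 0.0256
[ 0.18437653  0.22502092 -1.61243017]
```

View pics/s5.png

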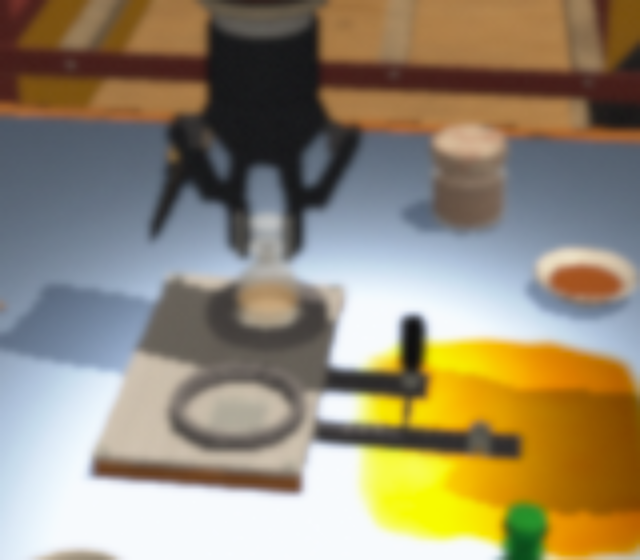

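The bottle is inside the narrow ring's bore at (265,305), with no contact force yet. I'll lower it the last bit and release.

```bash
python3 -m pendant '[[0,0,0.06,0,0,0],[0,0,0.09,0,0,0],[0,0,0.1,0,0,0],[0,0,0.1,0,0,0]]' 
python3 -m pendant '[[0,0,0,0,0,0],[0,0,0,0,0,0],[0,0,0,0,0,0],[0,0,0,0,0,0],[0,0,-0.4,0,0,0],[0,0,-1.2,0,0,0],[0,0,-2.4,0,0,0],[0,0,-4,0,0,0],[0,0,-5,0,0,0],[0,0,-5,0,0,0]]' 0.75
python3 - <<'E'
from h import *
cv2.imwrite("pics/s6.png",cv2.resize(optics.grab_frame("side")[130:270,190:350],None,fx=4,fy=4)[:600])
row(.4803,-.2801,.16,0)
E
```

```text
time_s: 6.2
tool_pos: [0.621, -0.0709, 0.0709]
eef_rot: [1.0, -0.015, 0.001, -0.001]
ft_force: [-2.0, 0.3, 7.7]
finger_gap: 0.0257
time_s: 7.2
tool_pos: [0.6228, -0.0718, 0.2009]
eef_rot: [1.0, -0.015, 0.005, -0.001]
ft_force: [0.0, 0.2, 0.0]
finger_gap: 0.0641
row [-5.409  8.521  1.481] [-0.15 -0.37 -1.76]
```

View pics/s6.png

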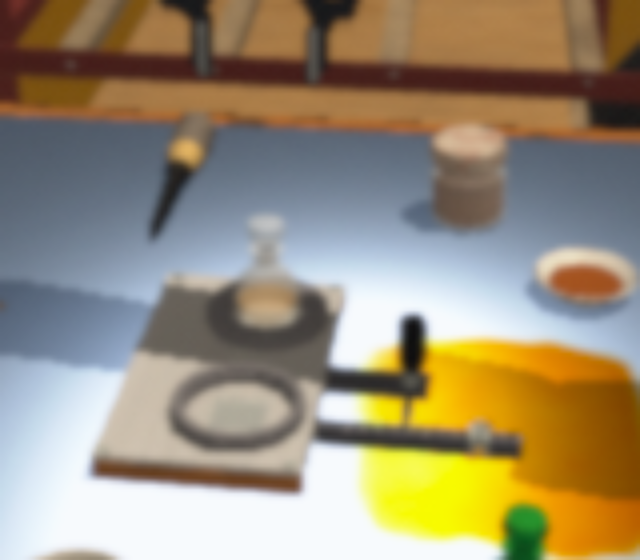

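The bottle stands upright and free in the narrow ring. Next is the jar, starting with a move above it.

```bash
python3 -m pendant '[[-1,1.5,0,0,0,0],[-2,3.1,0,0,0,-1],[-3,4.7,0,0,0,-1.7],[-4,6.3,0,0,0,-1.7],[-5,7.8,0.5,0,-0.3,-1.7],[-5.41,8.52,1,0,-0.3,-1.7],[-5.41,8.52,1.48,0,-0.3,-1.7],[-5.41,8.52,1.48,0,-0.3,-1.7],[-5.41,8.52,1.48,0,-0.3,-1.7],[-5.41,8.52,1.48,0,-0.3,-1.7]]' 1
python3 - <<'E'
from h import *
import pickle
m=optics.camera_model("wrist"); im=optics.grab_frame("wrist"); cv2.imwrite("pics/w7.png",im); pickle.dump(m,open("w7.pkl","wb"))
print(r.get_state()["tool_pos"],proj("wrist",[.4803,-.2801,.072],m))
E
```

```text
time_s: 8.25
tool_pos: [0.4812, -0.279, 0.1603]
eef_rot: [1.0, 0.001, 0.001, -0.001]
ft_force: [0.9, 1.1, -0.1]
finger_gap: 0.0856
[ 0.48123002 -0.27919686  0.16043944] [272.97472299 213.56478665]
```

View pics/w7.png

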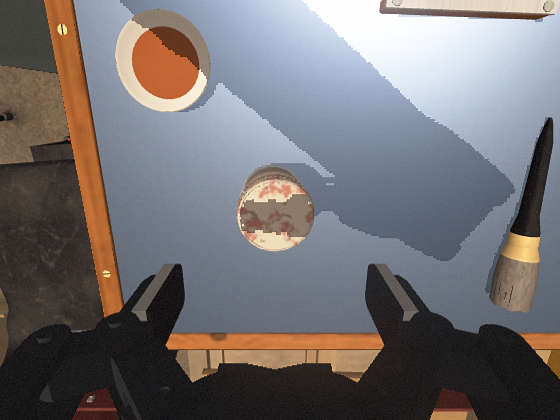

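The lid spans 237–315 across with its bottom edge at 251, so it is centred near (276,213). That is 3 px from my prediction. Nothing is in the fingers' way.

Run:
```python
from h import *
import pickle
m=pickle.load(open("w7.pkl","rb"))
for u,v in((276,212.5),(237,212),(315,212),(276,251)):print(ray("wrist",u,v,.072,m))
row(.4815,-.2795,.017,0)
```

```text
[ 0.48264264 -0.27922455  0.072     ]
[ 0.45245877 -0.2788533   0.072     ]
[ 0.51283118 -0.27877767  0.072     ]
[ 0.4827426  -0.31202579  0.072     ]
row [1.000e-03 2.600e-02 5.738e+00] [-0.14 -0.1   0.05]
```

```bash
python3 -m pendant '[[0.03,0.03,1.3,0,0,0],[0.03,0.03,2.6,0,0,0],[0.03,0.03,3.6,0,0,0],[0.03,0.03,4.5,0,0,0],[0.03,0.03,5.2,0,0,0],[0.03,0.03,5.6,0,0,0],[0.03,0.03,5.7,0,0,0],[0.03,0.03,5.7,0,0,0]]' 1
python3 -m pendant '[[0,0,0,0,0,0],[0,0,0,0,0,0],[0,0,0,0,0,0],[0,0,0,0,0,0],[0,0,0,0,0,0]]' 0 40
python3 -m pendant '[[0,0,-1,0,0,0],[0,0,-2,0,0,0],[0,0,-3,0,0,0],[0,0,-4,0,0,0],[0,0,-5,0,0,0],[0,0,-6,0,0,0],[0,0,-6,0,0,0]]'
python3 - <<'E'
from h import *
cv2.imwrite("pics/s8.png",cv2.resize(optics.grab_frame("side")[80:270,190:390],None,fx=3,fy=3)[:600])
row(.6235,.0485,.17,-1.9)
E
```

```text
time_s: 9.1
tool_pos: [0.4827, -0.2795, 0.0183]
eef_rot: [1.0, 0.001, 0.001, -0.001]
ft_force: [-0.3, 0.7, 0.9]
finger_gap: 0.0852
time_s: 9.6
tool_pos: [0.4831, -0.2798, 0.0196]
eef_rot: [1.0, 0.001, 0.002, -0.001]
ft_force: [-2.2, 1.0, 7.8]
finger_gap: 0.0609
time_s: 10.3
tool_pos: [0.4842, -0.2812, 0.1733]
eef_rot: [1.0, 0.0, 0.005, -0.0]
ft_force: [-0.4, 0.1, -1.4]
finger_gap: 0.0608
row [  5.617 -13.155   0.113] [-0.11 -0.39  1.97]
```

View pics/s8.png

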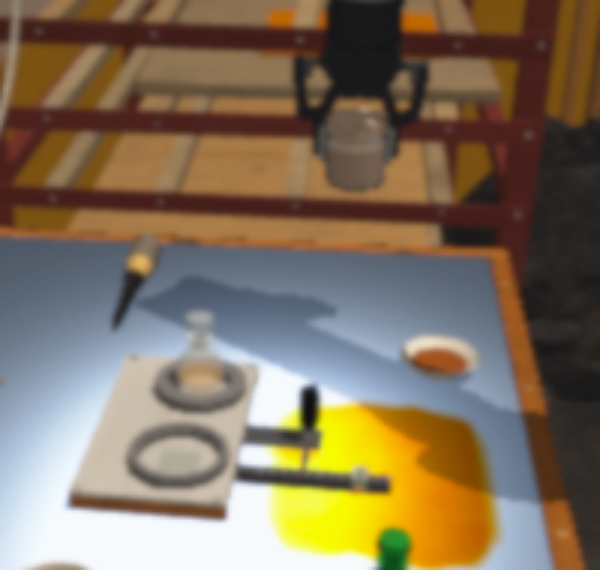

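The jar is held at a 61 mm gap and its underside is about 0.15 m up, clear of the bottle top at 0.10. Carrying it to the wide ring.

```bash
python3 -m pendant '[[0.7,-1.6,0,0,-0.3,0.5],[1.4,-3.2,0,0,-0.3,1],[2.1,-4.8,0,0,-0.3,1.5],[2.8,-6.4,0,0,-0.3,1.9],[3.5,-8,0,0,-0.3,1.9],[4.2,-9.6,0,0,-0.3,1.9],[4.9,-11.2,0,0,-0.3,1.9],[5.4,-12.6,0,0,-0.3,1.9],[5.62,-13.16,0,0,-0.3,1.9],[5.62,-13.16,0.1,0,-0.3,1.9],[5.62,-13.16,0.1,0,-0.3,1.9],[5.62,-13.16,0.1,0,-0.3,1.9]]'
python3 - <<'E'
from h import *
import pickle
m=optics.camera_model("wrist"); im=optics.grab_frame("wrist"); cv2.imwrite("pics/w9.png",im); pickle.dump(m,open("w9.pkl","wb"))
cv2.imwrite("pics/s9.png",cv2.resize(optics.grab_frame("side")[80:270,190:390],None,fx=3,fy=3)[:600])
row(.624,.049,.17,-1.9)
E
```

```text
time_s: 11.55
tool_pos: [0.623, 0.0464, 0.1699]
eef_rot: [1.0, -0.017, 0.0, -0.0]
ft_force: [-0.4, -0.8, -2.1]
finger_gap: 0.061
row [ 0.026 -0.089  0.016] [-0.1  -0.09 -0.07]
```

View pics/w9.png

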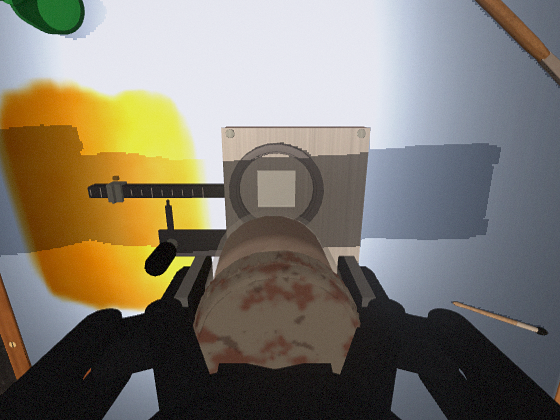

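View pics/s9.png

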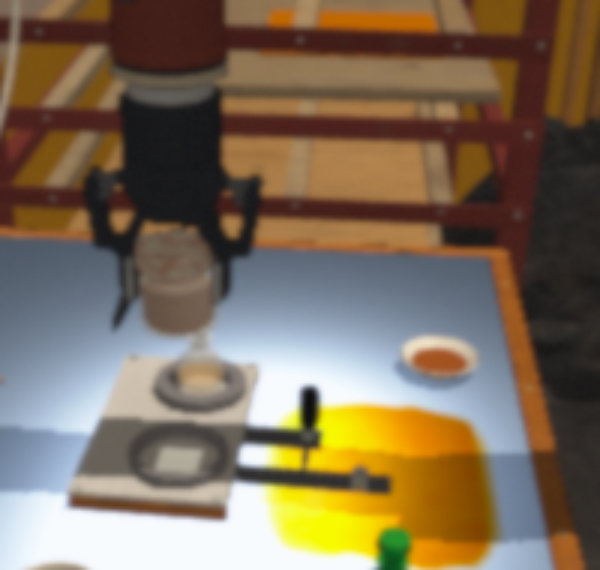

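Run:
```python
from h import *
import pickle
m=pickle.load(open("w9.pkl","rb"))
im=cv2.imread("pics/w9.png");cv2.imwrite("pics/w9a.png",cv2.resize(im[130:280,195:355],None,fx=4,fy=4,interpolation=cv2.INTER_CUBIC)[:600])
for u,v in((229,186),(324,186),(276,143)):print(ray("wrist",u,v,.032,m))
print("jar expected bottom circle in px:",[np.round((proj("wrist",[.623+.0315*np.cos(a),.0464+.0315*np.sin(a),.1525],m)-[195,130])*4) for a in (0,np.pi/2,np.pi)])
```

```text
[0.58174088 0.05598402 0.032     ]
[0.66870528 0.05301872 0.032     ]
[0.6260287  0.09338007 0.032     ]
jar expected bottom circle in px: [array([543., 486.]), array([309., 277.]), array([ 93., 500.])]
```

View pics/w9a.png

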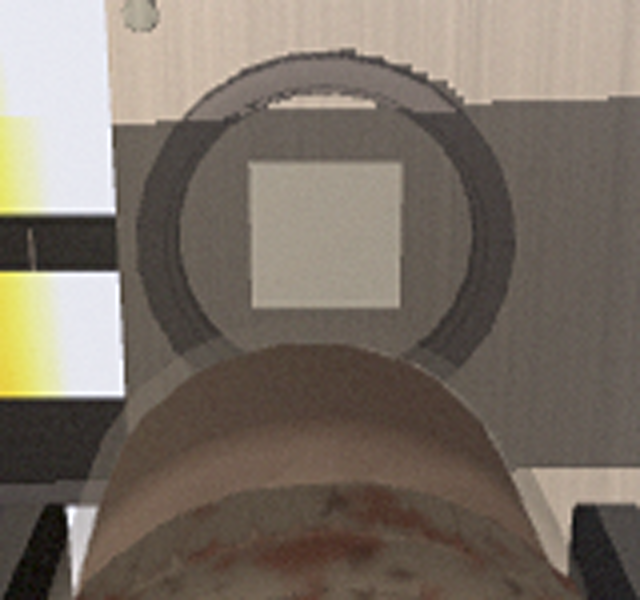

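Run:
```python
from h import *
import pickle
m=pickle.load(open("w9.pkl","rb"))
im=cv2.imread("pics/w9.png")
c=im[130:280,195:355]
c=cv2.createCLAHE(6,(4,4)).apply(cv2.cvtColor(c,cv2.COLOR_BGR2GRAY))
c=cv2.cvtColor(cv2.resize(c,None,fx=4,fy=4,interpolation=cv2.INTER_CUBIC),cv2.COLOR_GRAY2BGR)
def circ(z,rad,y,col):
    p=np.array([(proj("wrist",[.6235+rad*np.cos(a),y+rad*np.sin(a),z],m)-[195,130])*4 for a in np.linspace(0,np.pi,40)]).astype(int)
    cv2.polylines(c,[p.reshape(-1,1,2)],False,col,1)
circ(.1505,.0315,.0464,(0,0,255)); circ(.2225,.0305,.0464,(0,255,0))
cv2.imwrite("pics/w9b.png",c)
```

View pics/w9b.png

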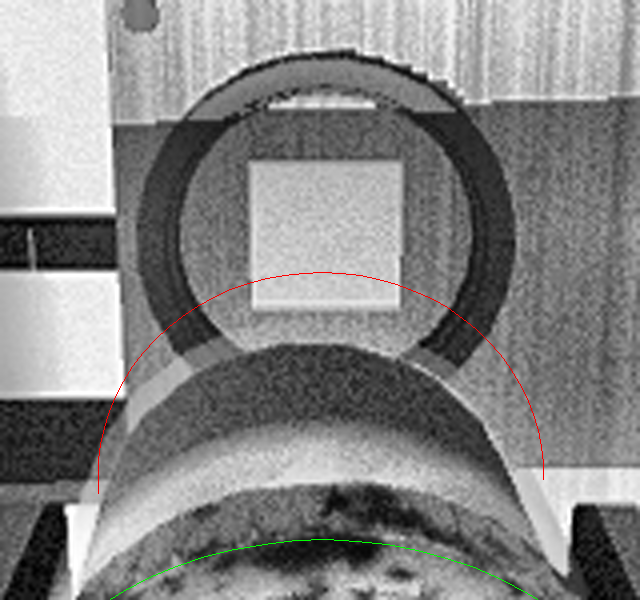

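The lid's far edge sits further out than an upright jar would show (green line), and the base nearer (red line). That suggests the jar has tilted in the grip, top towards +y. I'll check against the side view.

Run:
```python
from h import *
im=optics.grab_frame("side"); cv2.imwrite("pics/s10raw.png",im)
o=[215,140]
c=cv2.resize(im[140:220,215:295],None,fx=7,fy=7,interpolation=cv2.INTER_CUBIC)
def circ(z,rad,col,th):
    R=Ro.from_euler('x',-th).as_matrix(); piv=np.array([.6235,.0464,.189])
    p=np.array([(proj("side",piv+R@np.array([rad*np.cos(a),rad*np.sin(a),z-.189]))-o)*7+3 for a in np.linspace(0,2*np.pi,60)]).astype(int)
    cv2.polylines(c,[p.reshape(-1,1,2)],True,col,1)
circ(.1505,.0315,(0,0,255),0); circ(.2225,.0305,(0,255,0),0)
circ(.1505,.0315,(255,0,0),.28); circ(.2225,.0305,(255,255,0),.28)
cv2.imwrite("pics/s10.png",c)
print(r.get_state()["tool_pos"],r.get_state()["torque"])
```

```text
[0.62340581 0.04714085 0.17050079] [-0.01266219  0.00434175  0.01067146]
```

View pics/s10.png

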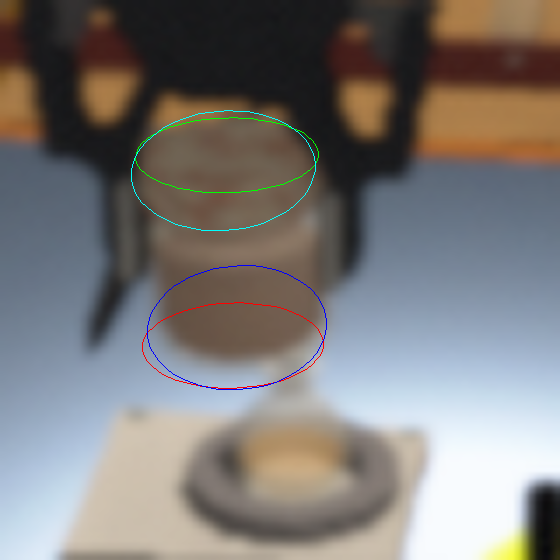

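Run:
```python
from h import *
import pickle
m=pickle.load(open("w9.pkl","rb"))
# height of jar underside relative TCP: -0.0196 when gripped
for th in (0,.1,.15,.2,.25,.3,.35):
    R=Ro.from_euler('x',-th).as_matrix(); out=[]
    for zp in (.189,.194):
        piv=np.array([.6235,.0464,zp])
        def far(z,rad): return min(((proj("wrist",piv+R@np.array([rad*np.cos(a),rad*np.sin(a),z-zp]),m)-[195,130])*4)[1] for a in np.linspace(0,np.pi,40))
        out+= [far(.2225,.0305),far(.1505,.0315),far(.1545,.029)]
    print(th,np.round(out))
```

```text
0 [540. 273. 299. 540. 273. 299.]
0.1 [486. 294. 319. 491. 298. 322.]
0.15 [460. 306. 329. 469. 311. 334.]
0.2 [436. 318. 340. 447. 325. 347.]
0.25 [413. 331. 351. 427. 339. 360.]
0.3 [391. 343. 363. 408. 354. 373.]
0.35 [371. 357. 374. 391. 368. 387.]
```

The views agree on the direction. The estimates run from 0.1 rad (lid) to 0.2 rad (base), so about 0.15 rad. I'll turn the tool 8.6° about its x to right the jar, and look again.

```bash
python3 -m pendant '[[0.03,-0.1,0,3,0,0],[0.06,-0.21,0,6,0,0],[0.06,-0.21,0,8.6,0,0],[0.06,-0.21,0,8.6,0,0],[0.06,-0.21,0,8.6,0,0],[0.06,-0.21,0,8.6,0,0]]'
python3 - <<'E'
from h import *
s=r.get_state(); im=optics.grab_frame("side"); cv2.imwrite("pics/s11raw.png",im)
R=Ro.from_quat(s["eef_rot"]); print(s["tool_pos"],R.as_matrix()[:,2])
piv=s["tool_pos"]-R.as_matrix()[:,2]*.021; print("pivot",piv)
o=[215,140]
c=cv2.resize(im[140:220,215:295],None,fx=7,fy=7,interpolation=cv2.INTER_CUBIC)
g=c.copy()
def circ(h,rad,col):
    p=np.array([(proj("side",[piv[0]+rad*np.cos(a),piv[1]+rad*np.sin(a),piv[2]-.0395+h])-o)*7+3 for a in np.linspace(0,2*np.pi,60)]).astype(int)
    cv2.polylines(c,[p.reshape(-1,1,2)],True,col,1)
circ(0,.0315,(0,0,255)); circ(.072,.0305,(0,255,0));circ(.055,.0315,(0,255,255))
cv2.imwrite("pics/s11.png",c)
E
```

```text
time_s: 12.3
tool_pos: [0.625, 0.0528, 0.1706]
eef_rot: [0.997, -0.017, 0.002, -0.076]
ft_force: [-0.1, -0.3, -3.1]
finger_gap: 0.0609
[0.62504204 0.05278944 0.17061168] [ 0.00686414  0.15052653 -0.98858214]
pivot [0.62489789 0.04962838 0.1913719 ]
```

View pics/s11.png

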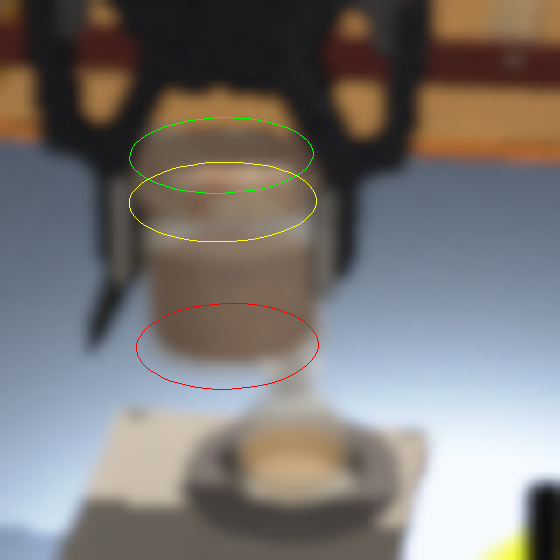

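The lid ellipse now matches the upright prediction (green and yellow), so the jar is about upright. Now working out a straight world-down path.

```bash
cat >> h.py <<'E'
def shift(dx,dy,dz):
    R0=Ro.from_quat(r.get_state()["eef_rot"]); print("shift",np.round(R0.inv().apply([dx,dy,dz])/.025,3))
E
python3 -c "
from h import *
s=r.get_state();print(s['tool_pos'])
for d in (.05,.09,.110,.118,.124): shift(0.0002,-0.0003,-d)"
```

```text
[0.62504889 0.05306991 0.17055206]
shift [0.005 0.313 1.975]
shift [2.000e-03 5.550e-01 3.557e+00]
shift [1.000e-03 6.750e-01 4.348e+00]
shift [-0.     0.724  4.664]
shift [-0.     0.76   4.901]
```

```bash
python3 -m pendant '[[0,0.15,1,0,0,0],[0,0.31,1.98,0,0,0],[0,0.43,2.8,0,0,0],[0,0.56,3.56,0,0,0],[0,0.62,3.95,0,0,0],[0,0.66,4.2,0,0,0],[0,0.675,4.35,0,0,0],[0,0.675,4.35,0,0,0]]'
python3 - <<'E'
from h import *
im=optics.grab_frame("side");cv2.imwrite("pics/s12.png",cv2.resize(im[150:250,210:310],None,fx=6,fy=6,interpolation=cv2.INTER_CUBIC))
im=optics.grab_frame("wrist");cv2.imwrite("pics/w12.png",im)
s=r.get_state();print(s['tool_pos'],s['ft_force'])
E
```

```text
time_s: 13.15
tool_pos: [0.6254, 0.0529, 0.0607]
eef_rot: [0.997, -0.016, 0.002, -0.076]
ft_force: [-0.5, 0.6, -2.3]
finger_gap: 0.0605
[0.62574278 0.0527641  0.06128837] [ 0.03402605 -0.05251049 -2.28375777]
```

View pics/s12.png

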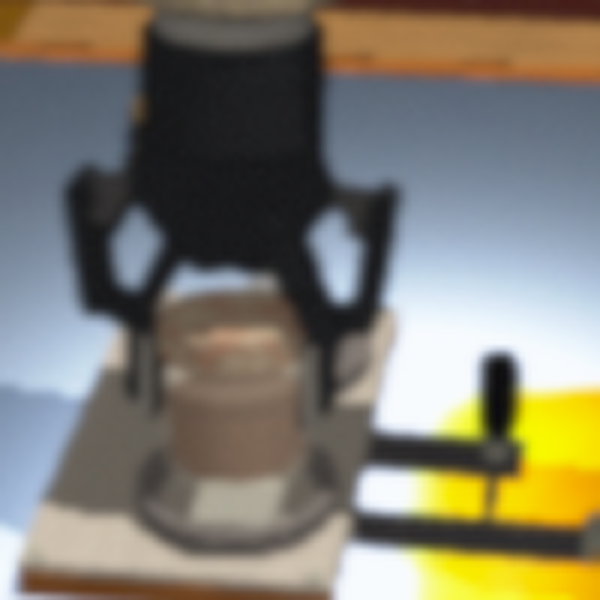

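View pics/w12.png

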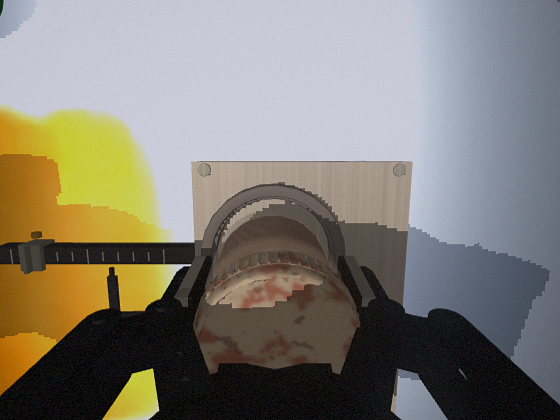

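The jar is just above the ring and centred in x. Lowering further in small steps while watching the force.

```bash
python3 -m pendant '[[0,0.03,0.2,0,0,0],[0,0.06,0.4,0,0,0],[0,0.08,0.5,0,0,0],[0,0.08,0.5,0,0,0]]'
python3 - <<'E'
from h import *
im=optics.grab_frame("side");cv2.imwrite("pics/s13.png",cv2.resize(im[150:250,210:310],None,fx=6,fy=6,interpolation=cv2.INTER_CUBIC))
s=r.get_state();print(s['tool_pos'],s['ft_force'],s['torque'])
E
```

```text
time_s: 13.65
tool_pos: [0.6254, 0.0527, 0.048]
eef_rot: [0.997, -0.016, 0.002, -0.076]
ft_force: [-0.4, 0.2, -1.3]
finger_gap: 0.0606
[0.62554005 0.05269977 0.04830461] [-0.08061597  0.23808817 -1.98327755] [-0.2085082  -0.00699237  0.00589922]
```

View pics/s13.png

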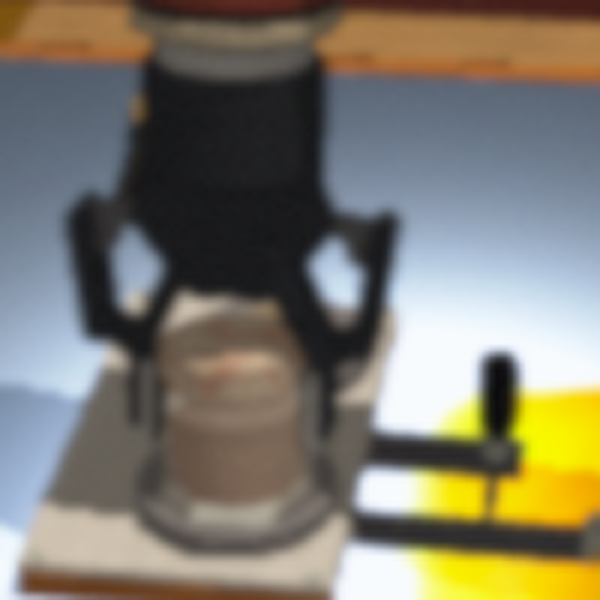

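```bash
python3 -m pendant '[[0,0.02,0.12,0,0,0],[0,0.04,0.24,0,0,0],[0,0.04,0.28,0,0,0],[0,0.04,0.28,0,0,0]]'
python3 -m pendant '[[0,0.006,0.04,0,0,0],[0,0.01,0.06,0,0,0],[0,0.01,0.06,0,0,0]]'
```

```text
time_s: 14.1
tool_pos: [0.6262, 0.0538, 0.0428]
eef_rot: [0.997, -0.016, 0.003, -0.077]
ft_force: [-5.0, 2.4, 12.0]
finger_gap: 0.0608
time_s: 14.4
tool_pos: [0.6264, 0.0543, 0.0427]
eef_rot: [0.997, -0.016, 0.003, -0.077]
ft_force: [-5.4, -0.8, 12.6]
finger_gap: 0.0609
```

Contact at 12 N, with the base computed about 3 mm above the floor. That fits a small remaining tilt with one edge touching. Taking a look.

Run:
```python
from h import *
im=optics.grab_frame("side");cv2.imwrite("pics/s14.png",cv2.resize(im[170:240,210:310],None,fx=7,fy=7,interpolation=cv2.INTER_CUBIC))
im=optics.grab_frame("wrist");cv2.imwrite("pics/w14.png",im)
s=r.get_state();print(s['tool_pos'],s['ft_force'],s['torque'])
```

```text
[0.62637379 0.05426025 0.04265808] [-6.49203931  0.86495508 12.96306881] [0.01588778 1.36669693 0.03736681]
```

View pics/s14.png

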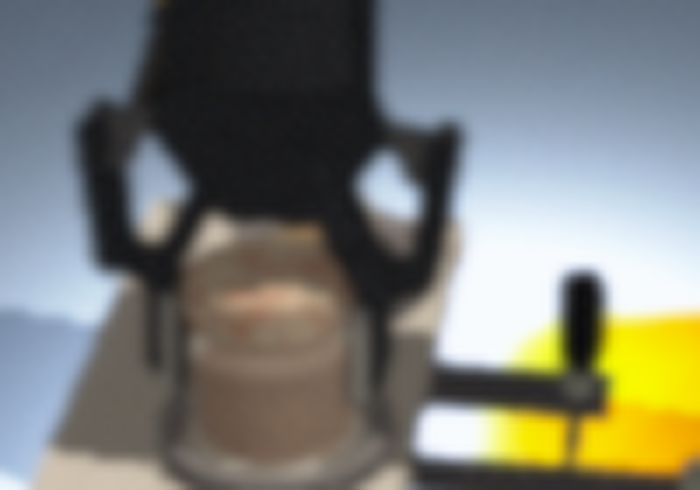

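View pics/w14.png

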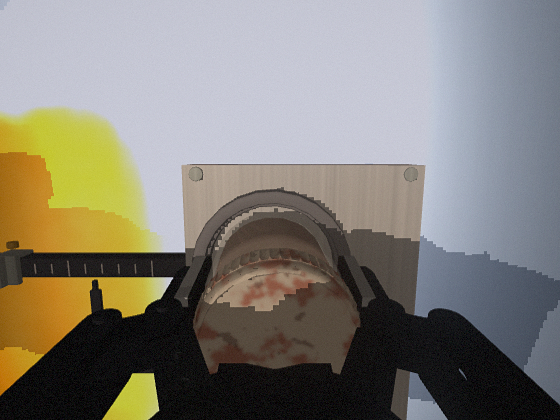

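The lateral force Fx = -6.5 N says the jar bears on the ring's +x wall. Easing 2.5 mm towards -x and 1 mm towards -y.

```bash
python3 -m pendant '[[-0.05,0.02,-0.02,0,0,0],[-0.1,0.04,-0.02,0,0,0],[-0.1,0.04,0,0,0,0],[-0.1,0.05,0.04,0,0,0],[-0.1,0.05,0.04,0,0,0]]'
python3 -c "
from h import *
s=r.get_state();print(s['tool_pos'],s['ft_force'],s['torque'])"
```

```text
time_s: 15.0
tool_pos: [0.6243, 0.0539, 0.0426]
eef_rot: [0.997, -0.016, 0.004, -0.078]
ft_force: [-3.3, 1.1, 11.7]
finger_gap: 0.0615
[0.62429985 0.05391289 0.0426454 ] [-3.33641015  1.12389232 11.68319646] [ 0.13979556  0.99875382 -0.01513845]
```

Contact on the floor is firm and any remaining tilt is small. On release the jar should settle onto its base inside the bore, so I'll open the gripper and hold position before retreating.

```bash
python3 -m pendant '[[0,0,0,0,0,0],[0,0,0,0,0,0],[0,0,0,0,0,0],[0,0,0,0,0,0],[0,0,0,0,0,0]]' 1
python3 - <<'E'
from h import *
im=optics.grab_frame("side");cv2.imwrite("pics/s15.png",cv2.resize(im[170:240,210:310],None,fx=7,fy=7,interpolation=cv2.INTER_CUBIC))
im=optics.grab_frame("wrist");cv2.imwrite("pics/w15.png",im)
s=r.get_state();print(s['tool_pos'],s['ft_force'],s['torque'])
E
```

```text
time_s: 15.5
tool_pos: [0.6242, 0.0538, 0.0424]
eef_rot: [0.997, -0.016, 0.003, -0.078]
ft_force: [0.8, -0.6, -1.0]
finger_gap: 0.0854
[0.62422761 0.05385043 0.04249672] [-0.44381268  0.66576906 -0.32263625] [-0.13332881 -0.03880487  0.00892469]
```

View pics/s15.png

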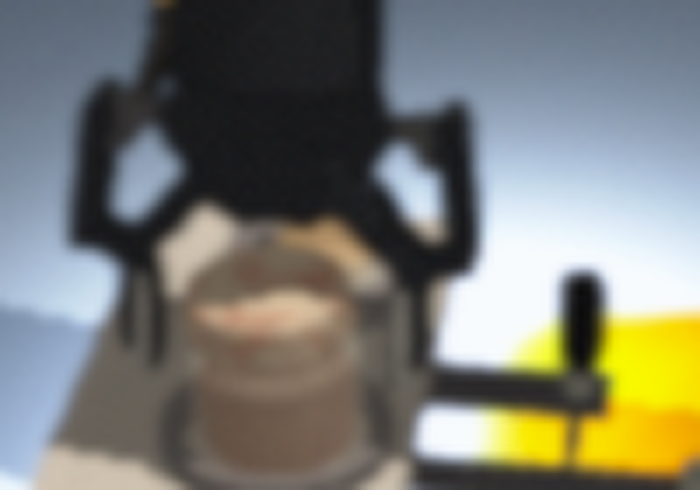

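View pics/w15.png

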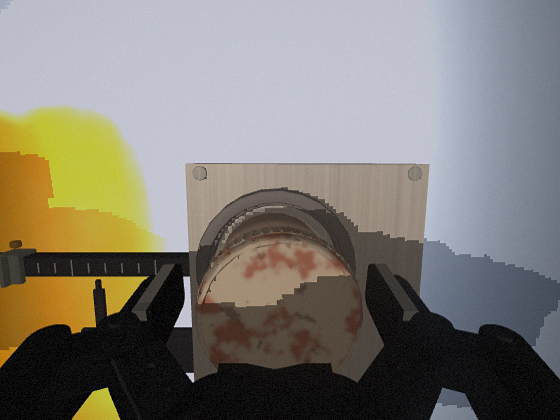

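The jar dropped onto its seat and is free of the fingers. I'll back off along the tool axis and then straighten the tool.

```bash
python3 -m pendant '[[0,0,-0.6,0,0,0],[0,0,-1.5,0,0,0],[0,0,-2.6,0,0,0],[0,0,-4,0,0,0],[0,0,-5.5,0,0,0],[0,0,-7,-4,0,0],[0,0,-7.5,-8.6,0,0],[0,0,-7.5,-8.6,0,0]]'
python3 - <<'E'
from h import *
row(.5127,-.005,.2,-1.9)
cv2.imwrite("pics/s16.png",cv2.resize(optics.grab_frame("side")[150:250,200:330],None,fx=6,fy=6,interpolation=cv2.INTER_CUBIC))
E
```

```text
time_s: 16.4
tool_pos: [0.6239, 0.0271, 0.2313]
eef_rot: [1.0, -0.014, 0.005, -0.003]
ft_force: [0.4, 1.8, -1.2]
finger_gap: 0.0855
row [-4.42   1.417  1.2  ] [-0.37 -0.53  0.29]
```

View pics/s16.png

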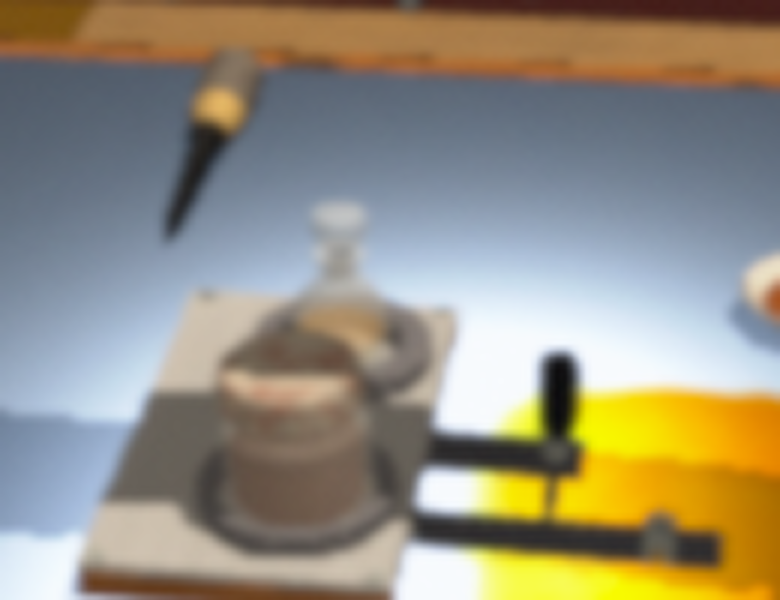

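Both containers look upright. I'll move over the knob and view everything from the wrist and top cameras.

```bash
python3 -m pendant '[[-1.2,0.4,0,-0.3,-0.5,0.3],[-2.5,0.9,0,-0.3,-0.5,0.3],[-3.6,1.3,0.3,-0.3,-0.5,0.3],[-4.33,1.53,0.8,-0.3,-0.5,0.3],[-4.33,1.53,1.2,-0.3,-0.5,0.3],[-4.33,1.53,1.2,-0.3,-0.5,0.3],[-4.33,1.53,1.2,-0.3,-0.5,0.3]]' 0.65
python3 - <<'E'
from h import *
import pickle
m=optics.camera_model("wrist"); im=optics.grab_frame("wrist"); cv2.imwrite("pics/w17.png",im); pickle.dump(m,open("w17.pkl","wb"))
im=optics.grab_frame("top");cv2.imwrite("pics/t17.png",cv2.resize(im[150:260,230:350],None,fx=5,fy=5,interpolation=cv2.INTER_CUBIC))
row(.515,-.008,.2,-1.9)
E
```

```text
time_s: 17.15
tool_pos: [0.514, -0.0085, 0.1978]
eef_rot: [1.0, -0.017, -0.002, -0.002]
ft_force: [-0.3, -0.8, -0.2]
finger_gap: 0.0553
row [ 0.019 -0.015 -0.068] [-0.15  0.12 -0.06]
```

View pics/w17.png

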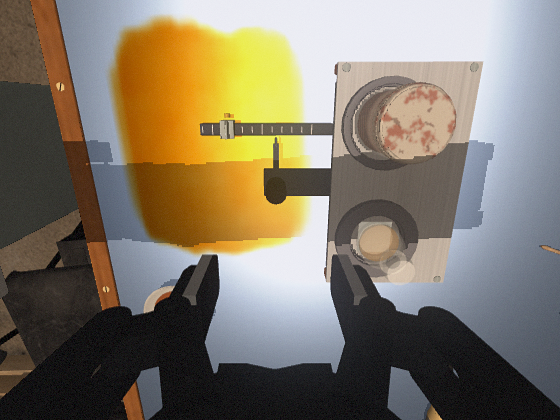

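View pics/t17.png

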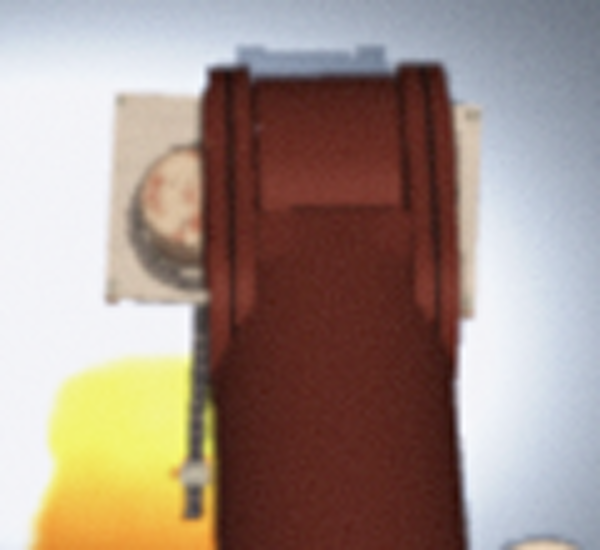

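The lid is at about (418,121) in the wrist view, the stopper top at (400,270), the knob top at about (275,191), the pointer tip at (276,140), and the rider at (227,129). Checking each against its expected height.

Run:
```python
from h import *
import pickle
m=pickle.load(open("w17.pkl","rb"))
im=cv2.imread("pics/w17.png")
c=cv2.resize(im[55:160,330:480],None,fx=5,fy=5,interpolation=cv2.INTER_CUBIC); cv2.imwrite("pics/w17j.png",c)
c=cv2.resize(im[100:220,190:310],None,fx=5,fy=5,interpolation=cv2.INTER_CUBIC); cv2.imwrite("pics/w17k.png",c)
W=lambda u,v,z:np.round(ray("wrist",u,v,z,m),4)
print("lid",W(418,121,.092),W(379,121,.092),W(457,121,.092),"stopper",W(400,270,.099),"knob",W(275.5,191,.066))
```

```text
lid [0.6252 0.0553 0.092 ] [0.5956 0.0563 0.092 ] [0.6548 0.0543 0.092 ] stopper [ 0.6196 -0.0679  0.099 ] knob [ 0.5148 -0.0031  0.066 ]
```

View pics/w17j.png

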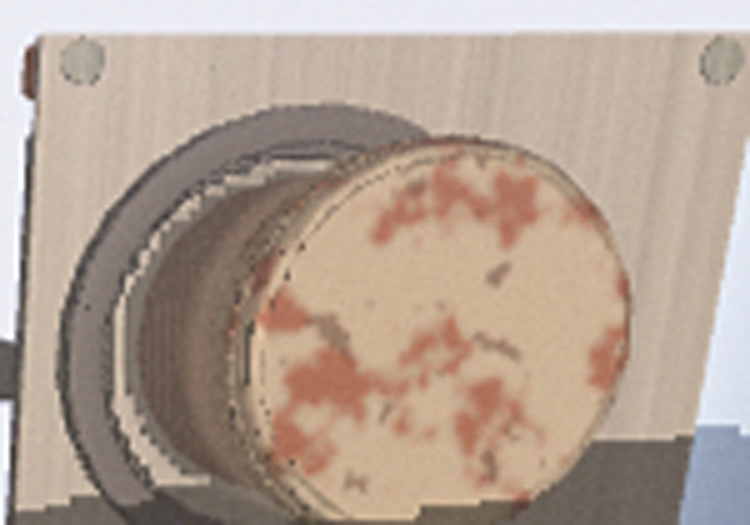

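View pics/w17k.png

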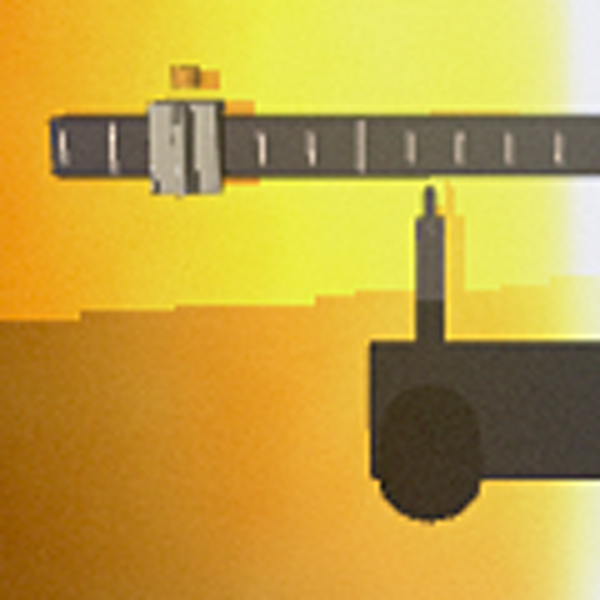

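Run:
```python
from h import *
import pickle
m=pickle.load(open("w17.pkl","rb"))
W=lambda u,v,z:np.round(ray("wrist",u,v,z,m),4)
q=lambda x,y,ox,oy:((x+.5)/5-.5+ox,(y+.5)/5-.5+oy)
print("ring left",W(*q(60,362,330,55),.032),"ring top",W(*q(330,104,330,55),.032))
print("lid top edge",W(*q(465,140,330,55),.092),"right",W(*q(629,300,330,55),.092),"left",W(*q(258,345,330,55),.092))
im=cv2.imread("pics/w17.png"); hsv=cv2.cvtColor(im,cv2.COLOR_BGR2HSV)
k=lambda x,y,z:W(*q(x,y,190,100),z)
print("ptr",k(430,190,.014),"knob left/right",k(379,435,.066),k(482,435,.066),"bottom",k(430,521,.066))
print("rider L,R,ribs",k(152,193,.014),k(222,193,.014),k(180,193,.014),k(187,193,.014), "rider top",k(180,102,.014))
c=cv2.resize(im[110:150,205:285],None,fx=10,fy=10,interpolation=cv2.INTER_CUBIC); cv2.imwrite("pics/w17r.png",c)
```

```text
ring left [0.5793 0.0486 0.032 ] ring top [0.6268 0.0925 0.032 ]
lid top edge [0.6258 0.0826 0.092 ] right [0.653  0.0591 0.092 ] left [0.5974 0.0543 0.092 ]
ptr [0.5162 0.0391 0.014 ] knob left/right [0.5059 0.0013 0.066 ] [0.5243 0.0006 0.066 ] bottom [ 0.5145 -0.0152  0.066 ]
rider L,R,ribs [0.4596 0.0404 0.014 ] [0.4739 0.0399 0.014 ] [0.4653 0.0402 0.014 ] [0.4668 0.0401 0.014 ] rider top [0.4668 0.0581 0.014 ]
```

View pics/w17r.png

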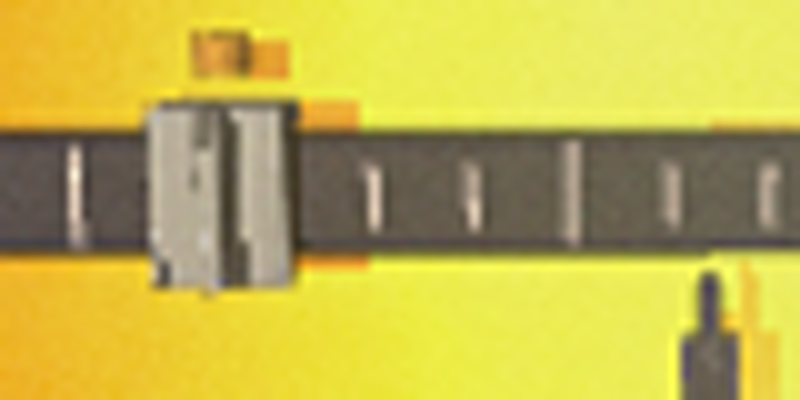

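In this view the ring centre is (0.623,0.0485) and the lid is about (0.625,0.052), so the jar sits inside the bore within tolerance. The knob is at about (0.515,-0.007). Lowering over it now.

```bash
python3 -m pendant '[[0.04,-0.06,1.5,0,0,0],[0.04,-0.06,3,0,0,0],[0.04,-0.06,4.4,0,0,0],[0.04,-0.06,5.4,0,0,0],[0.04,-0.06,6.1,0,0,0],[0.04,-0.06,6.5,0,0,0],[0.04,-0.06,6.66,0,0,0],[0.04,-0.06,6.66,0,0,0]]' 0.65
python3 - <<'E'
from h import *
import pickle
m=optics.camera_model("wrist"); im=optics.grab_frame("wrist"); cv2.imwrite("pics/w18.png",im); pickle.dump(m,open("w18.pkl","wb"))
im=optics.grab_frame("side");cv2.imwrite("pics/s18.png",cv2.resize(im[150:250,210:340],None,fx=5,fy=5,interpolation=cv2.INTER_CUBIC))
row(.515,-.007,.031,-1.9)
E
```

```text
time_s: 18.05
tool_pos: [0.5156, -0.0064, 0.032]
eef_rot: [1.0, -0.017, -0.001, -0.001]
ft_force: [-0.2, 0.7, 1.3]
finger_gap: 0.0557
row [-0.038  0.026  0.066] [-0.16  0.05 -0.05]
```

View pics/w18.png

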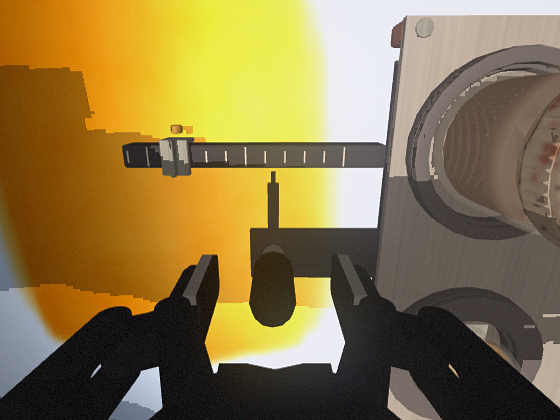

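View pics/s18.png

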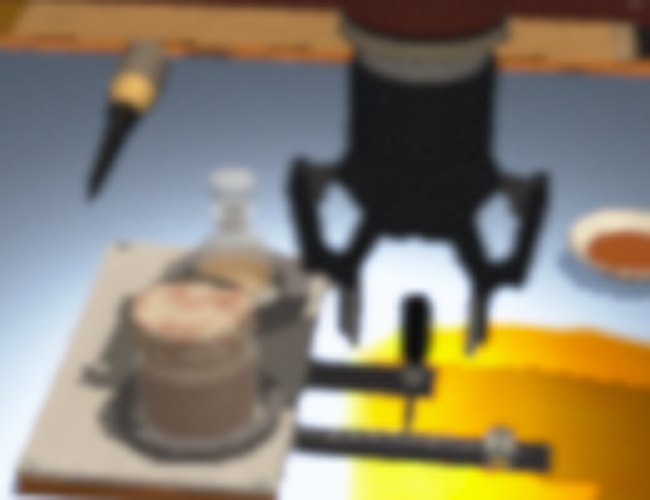

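The knob is central between the open pads, and both containers stand upright. Checking the knob's y quickly, and zooming in on the rider.

Run:
```python
from h import *
import pickle
m=pickle.load(open("w18.pkl","rb"))
W=lambda u,v,z:np.round(ray("wrist",u,v,z,m),4)
print(W(272.5,327,.066),W(249.5,302,.066),W(295.5,302,.066),"ptr",W(273,173,.014),"rider",W(175,176,.014))
im=cv2.imread("pics/w18.png");cv2.imwrite("pics/w18r.png",cv2.resize(im[115:190,120:290],None,fx=4.7,fy=4.7,interpolation=cv2.INTER_CUBIC))
```

```text
[ 0.5147 -0.0145  0.066 ] [ 0.5059 -0.0023  0.066 ] [ 0.5243 -0.0029  0.066 ] ptr [0.5164 0.0391 0.014 ] rider [0.4654 0.0392 0.014 ]
```

View pics/w18r.png

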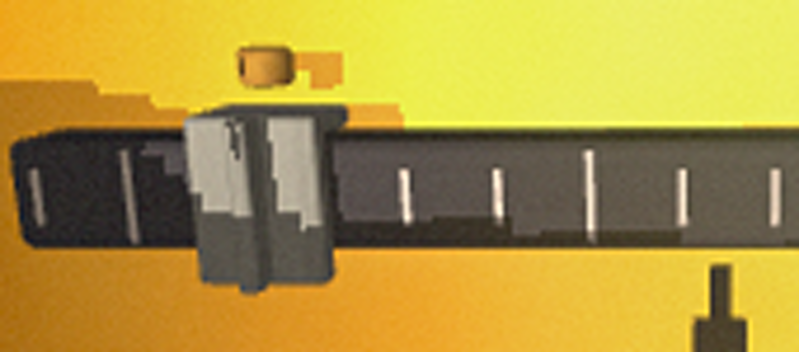

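The rib end at about (174,177) and the pointer tip at (273,173) give a pull of about 51 mm, and the rail's 10 mm ticks give 50.4. Gripping the knob.

```bash
python3 -m pendant '[[-0.03,0.03,0.06,0,0,0],[-0.03,0.03,0.06,0,0,0],[-0.03,0.03,0.06,0,0,0],[-0.03,0.03,0.06,0,0,0],[-0.03,0.03,0.06,0,0,0],[-0.03,0.03,0.06,0,0,0],[-0.03,0.03,0.06,0,0,0]]' 0 70
python3 - <<'E'
from h import *
s=r.get_state();print(s["tool_pos"],s["ft_force"],s["finger_gap"])
for d in (.025,.045,.050): shift(-d*.9994,d*.033,0)
E
```

```text
time_s: 18.85
tool_pos: [0.5147, -0.0071, 0.0318]
eef_rot: [1.0, -0.017, -0.001, -0.002]
ft_force: [-5.4, -0.0, 11.0]
finger_gap: 0.0183
[ 0.51473702 -0.00706743  0.03184278] [-5.44212832 -0.03888148 11.01574144] 0.018271256347630917
shift [-1.     0.001  0.002]
shift [-1.8    0.002  0.003]
shift [-2.     0.003  0.004]
```

Gripped, with a gap of about 18 mm on the 20 mm knob. Pulling out smoothly, a little short of the mark first.

```bash
python3 -m pendant '[[-0.2,0,0,0,0,0],[-0.45,0,0,0,0,0],[-0.7,0,0,0,0,0],[-0.95,0,0,0,0,0],[-1.2,0,0,0,0,0],[-1.45,0,0,0,0,0],[-1.7,0,0,0,0,0],[-1.9,0,0,0,0,0],[-2.0,0,0,0,0,0],[-2.0,0,0,0,0,0],[-2.0,0,0,0,0,0],[-2.0,0,0,0,0,0]]'
python3 - <<'E'
from h import *
import pickle
s=r.get_state();print(s["tool_pos"],s["ft_force"],s["finger_gap"])
m=optics.camera_model("wrist"); im=optics.grab_frame("wrist"); cv2.imwrite("pics/w19.png",im); pickle.dump(m,open("w19.pkl","wb"))
cv2.imwrite("pics/w19r.png",cv2.resize(im[120:240,200:320],None,fx=5,fy=5,interpolation=cv2.INTER_CUBIC))
E
```

```text
time_s: 20.05
tool_pos: [0.4661, -0.0054, 0.032]
eef_rot: [1.0, -0.017, 0.001, -0.002]
ft_force: [9.9, -0.5, -12.6]
finger_gap: 0.0179
[ 0.46610677 -0.00541286  0.03202944] [  9.85727213  -0.4772992  -12.60421067] 0.01792624266547
```

View pics/w19.png

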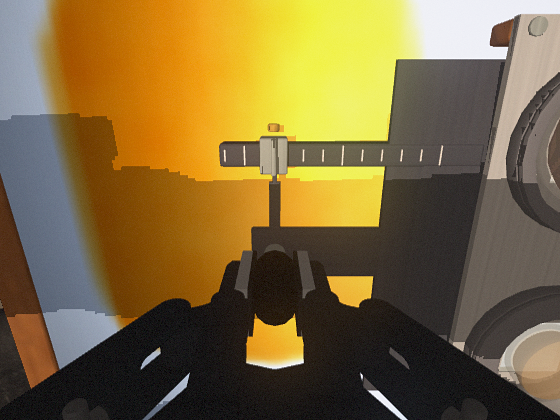

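View pics/w19r.png

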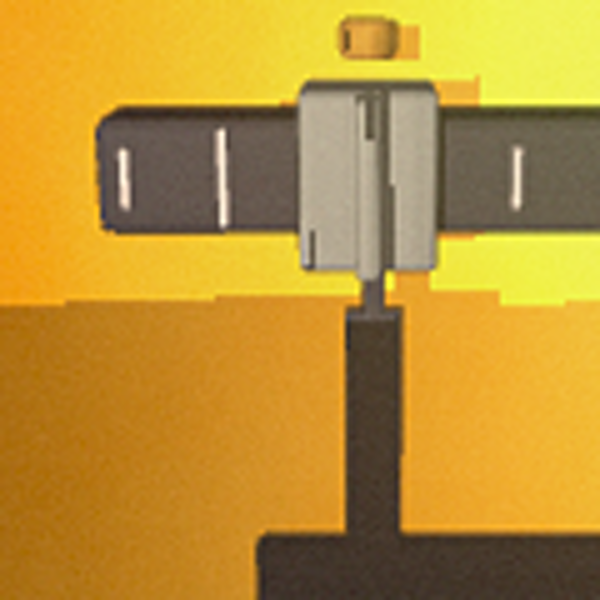

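The pointer tip (x=371) and the rib (x=370) line up, at about 10 px per mm in this zoom. I won't move any more. I'll look with the cameras, which hold the last target, to check for drift and that both containers are intact.

Run:
```python
from h import *
im=optics.grab_frame("side");cv2.imwrite("pics/s20.png",cv2.resize(im[150:250,210:340],None,fx=5,fy=5,interpolation=cv2.INTER_CUBIC))
im=optics.grab_frame("top");cv2.imwrite("pics/t20.png",cv2.resize(im[150:260,230:350],None,fx=5,fy=5,interpolation=cv2.INTER_CUBIC))
for i in range(8): im=optics.grab_frame("wrist")
cv2.imwrite("pics/w20r.png",cv2.resize(im[120:240,200:320],None,fx=5,fy=5,interpolation=cv2.INTER_CUBIC))
s=r.get_state();print(s["time_s"],s["tool_pos"],s["ft_force"],s["finger_gap"],np.abs(s["dq"]).max())
```

```text
20.6 [ 0.46613715 -0.00541466  0.03202824] [  9.92363432  -0.75123086 -11.27585231] 0.01812111732406062 0.0018812939825675963
```

View pics/w20r.png

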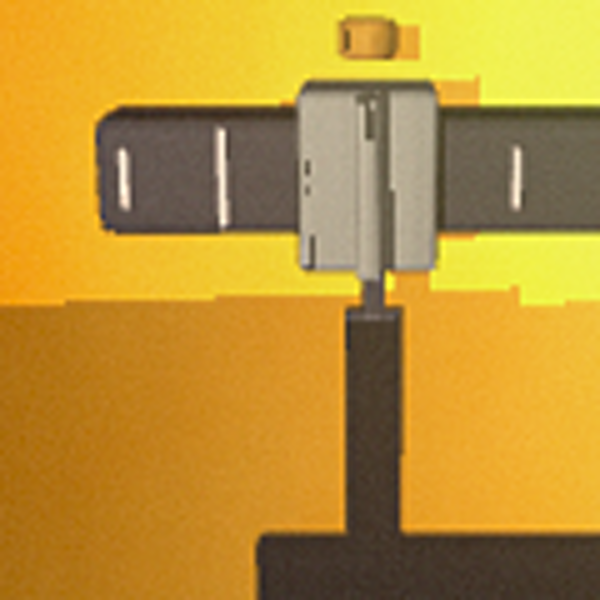

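View pics/s20.png

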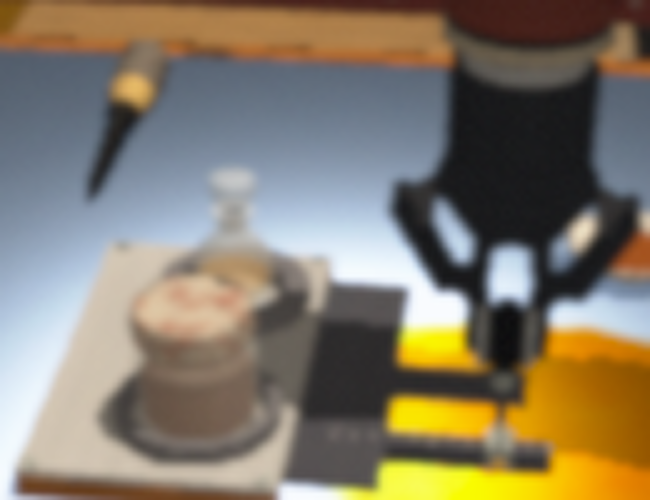

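View pics/t20.png

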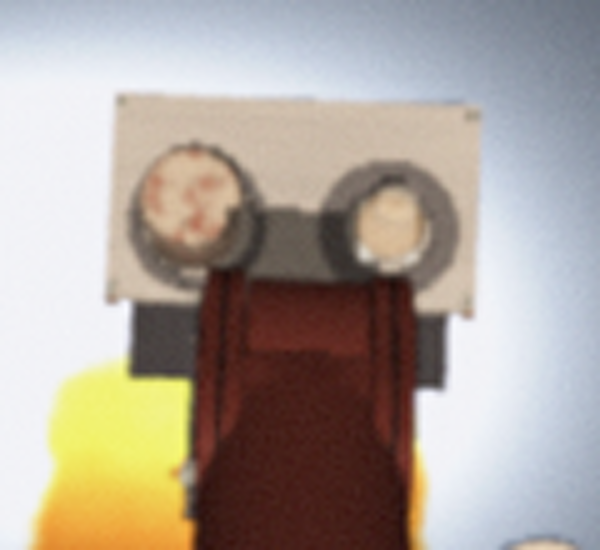

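The pointer has not drifted and the arm is at rest. Both containers are in their rings. One last position check from the top view.

```bash
python3 -c "
from h import *
print(ray('top',(192.5)/5-.5+230,(194.5)/5-.5+150,.092), ray('top',(390.5)/5-.5+230,(223.5)/5-.5+150,.04))
print(r.get_state()['time_s'])"
```

```text
[0.62676945 0.05094595 0.092     ] [ 0.62190087 -0.07153651  0.04      ]
20.6
```

```bash
python3 -c "
from plant import r,workorder
print(workorder.finish_job()); s=r.get_state(); print(s['time_s'],s['tool_pos'],s['finger_gap'])"
```

```text
the job is handed in; nothing more can be done
None
the job is handed in; nothing more can be done
```

I stood the bottle in the narrow ring and the jar in the wide ring, and released both. I then pulled the shutter out to the rider and handed the job in at about 20.6 s, still holding the knob. No verdict was reported.

**Last checks**
- **Pointer:** level with the rider's rib to within about 0.5 mm in the wrist view. It did not drift over 0.55 s, and the arm was at rest.
- **Hold on the knob:** about 10 N of pull on the tool.
- **Bottle:** upright in its ring, within about 3 mm of centre.
- **Jar:** upright and untouched, with its lid about 4.4 mm from the ring's centre in the top view. That is inside the 6 mm limit, but the jar sits to one side of its bore.
- **Cup, dish and brush:** I never went near them, but I did not measure their positions again at the end.

**What went wrong or disagreed**
- **Jar tilt:** the jar tilted about 0.15 rad in the grip while I carried it. I turned the tool to right it and touched down at about 13 N, bearing on the ring's +x side. I eased it back, and it dropped the last 2–3 mm onto the floor of the ring when released.
- **Knob position:** the cameras disagreed by up to about 5 mm on where the knob was. I used the viewer's geometry and the wrist view together.

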